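Set up a gilding stand in the vise and load it with cappings

TASK

Set up the gilding stand: stand the long wooden batten on edge on the bed of the machine vise, between the jaws and about centred in them, and crank the handle until the jaws grip the batten tight. Only then set every grooved capping on the bench astride the batten's upper edge, groove down and fully seated, one after another along it with none hanging over the batten's ends. Leave the brush jar, bottle and leaf book where they are.

Things in the scene. Friction and masses are not known exactly. Their poses are not given: they have to be found in the camera images.
- batten: Straight softwood batten, 380 mm long, 18 mm thick, 80 mm high, about 0.35 kg. Starts standing on edge on the bench to the robot's right. Origin: centre of its underside (a long narrow face); x along its length, y across its thickness, z up (upper edge at z = 80 mm). Both ends and sides are alike.
- vise: Grey machine vise, jaws 100 mm wide, on a wooden raising block fixed to the bench; place and yaw (up to 0.3 rad) vary. Origin: on the bench under its middle; x from the crank end (facing the robot) to the fixed jaw, y along the jaws, z up. Block x -90 to 110, y -75 to 75, z 0 to 45 mm. Bed x -85 to 85, y -45 to 45, top at z = 110 mm. Crank axis: y = 0, z = 88 mm.
- fixed_jaw (a point): Foot of the middle of the fixed jaw's clamping face, on the bed: x = 45, y = 0, z = 110 mm in the vise's frame (axes as the vise's). The fixed jaw reaches 40 mm behind it in x, 50 mm to either side, and 40 mm up (jaw tops at z = 150 mm).
- vise_jaw: Moving jaw, slides along the vise's x; axes as the vise's. Origin: foot of the middle of its clamping face, on the bed; the gap between the jaws is the distance from here to fixed_jaw (34 to 44 mm at the start). Its block reaches 38 mm behind the face (a low nose 17 mm further), 50 mm to either side, 40 mm up. Only the crank moves it.
- vise_crank (a joint): Crank angle, rad, 0 to 23.56; grows clockwise seen from the robot (right-handed about the vise's +x), which closes the jaws 8 mm a turn; gap 46 mm at 0. At q the grip's axis is at y = -50 sin q, z = 88 + 50 cos q mm in the vise's frame. Turns with 5 to 6 N at the grip, goes stiff when the jaws pinch the work, self-locking. End stop: just past an 18 mm gap.
- crank_grip (a point): Point to hold on the crank's black round grip, on its axis, at x = -157 mm in the vise's frame. Grip 25 mm in diameter, parallel to the vise's x, from x = -111 to -185 mm; it revolves freely on the crank, so the gripper need not turn with it. The crank's flat arm (18 mm wide, 50 mm from axis to grip) is at x = -100 to -110 mm.
- capping1: Gessoed white wooden capping, beaded top, 75 mm long, 52 wide, 49 high, about 0.13 kg; groove 26 mm wide, 24 deep along its underside between two legs. Origin: centre of its underside, at the legs' feet; x along length and groove, z up. Sides flat and upright up to 38 mm. Starts feet down on the bench, robot's left. 2 to 4 are present. Fully seated, its origin is 56 mm above the batten's.
- capping2: Another capping like capping1; may be absent.
- capping3: Another capping like capping1; may be absent.
- capping4: Another capping like capping1; may be absent.
- brush_jar: Glass jar 76 mm in diameter, 95 mm high, holding three brushes that reach about 220 mm up. Origin: centre of its underside. To be left alone.
- size_bottle: White plastic bottle, 60 mm in diameter, 150 mm high. Origin: centre of its underside. To be left alone.
- leaf_book: Flat book of gold leaf, 110 x 95 x 15 mm, lying on the bench. Origin: centre of its underside. To be left alone.
Mind the look-alikes: they are no part of the job. What is shaped like the capping1 but black or purple is not meant.

How it is judged:
By the outcome, as a careful person would: the job done as asked, in the order asked, and still so for the second after the job is handed in, with the robot touching nothing.
Of capping1, capping2, capping3, capping4 only 2 to 4 are there at a start; the rules pass over those that are not, and their reading is None.
At some moment in a run one of capping1, capping2, capping3, capping4 may be knocked a few centimetres aside while the robot is not near it.
It also fails if it takes over 210 s, if anything falls off the work surface, if the arm or the gripper's body presses on something with over 40 N, if the wrist force passes 120 N, or if a joint passes its speed limit or range.

ROBOT

A 6-joint arm with a two-finger parallel gripper is mounted at the origin on the work surface. World frame = base frame: x ahead of the robot, y to its left, z up, the work surface at z = 0. Lengths are in m, angles in degrees, forces in N, time in s.
With the tool pointing down it reaches from about 0.4 to 0.825 m from the base axis. Payload 7 kg.
Tool frame: the origin (TCP) lies between the finger pads; the fingertips stand 22 mm ahead of it and the grasp point (between the pads) lies 3 mm ahead of it; z points along the fingers, y is the line along which they close (so a half turn about z gives the same grasp; the last joint's range is limited). The gripper opens to 88 mm and grips with 3 to 60 N. Pads are 19 mm wide; open, the fingers measure 130 mm over their backs; the gripper's body (78 mm by 193 mm) begins 47 mm behind the grasp point.
Start: joints at [81.71, 20.546, 0.682, 0, -70.136, -16.507], TCP at [0.283, 0.613, 0.249] pointing down, gripper open.
Joint ranges: [-176.03, 176.03], [-82.01, 121.73], [-58.28, 71.71], [-173.87, 95.51], [-174.79, -0.11], [-173.66, 173.66]. Speed limits (degrees/s): [136.94, 136.94, 172.46, 180, 180, 180].

INTERFACE

Orientations are given as [roll, pitch, yaw] about the fixed x, y, z axes, in that order (R = Rz(yaw) Ry(pitch) Rx(roll)).
In Python, from plant import r, vision gives the robot as it stands.
- The arm moves only by the shell command python3 -m pendant 'ROWS' [FORCE]. ROWS is JSON, a list that holds one entry, the list of rows, each a list of 7 numbers: the shift along the tool's x, y, z scaled (see below), then the turn, a rotation vector about the tool's x, y, z scaled (see below), then the opening, from -1 (shut) to 1 (fully open). In form: [[[x, y, z, wx, wy, wz, fingers], ...]]. A call has exactly 8 rows; each row shifts and turns the commanded pose from where the row before left it, along the tool's axes as they then stand; what a row does not reach is not made up. The controller multiplies each number of a shift by 20 mm and each number of a turn by 4 degrees. A row lasts 1/10 s, in which the tool goes at most 50 mm and 8.59 degrees, less where a joint would pass 70% of its speed; a pose out of reach is approached as far as the arm can. A call with a number of a shift or a turn outside -1 to 1 is refused whole. A call with a gripper value outside its range is refused whole. The fingers move at their own pace and stop on an object; FORCE is the grip in N (left out, the last holds). Time passes only in rows, so rows that do not move let the fingers close, or fill a call up. It gives the time, the measured TCP pose, the force, the opening and the grip force at its end, in the units of the state.
- r.get_state(): the state, without advancing time (a new reading comes with each control period).
- vision.capture(name): name is "scene" or "side" or "wrist"; returns a dict with "frame" (420x560x3 uint8, blue, green, red), "depth" (420x560 float32, m along the optical axis (not along the pixel's ray), 0 where there is no reading), "camera_matrix" (3x3 intrinsics, pixels), "extrinsics" (4x4, takes a point from world to camera coordinates); the wrist camera has in their place "hand_eye" (4x4, takes a point from camera to tool coordinates, whose origin is the TCP and whose axes are the flange's). Camera axes: x right, y up, looking along -z (the intrinsics and any distortion apply to the point x, -y, -z); pixel columns grow to the right and rows downward; lengths in m; the calibration is good to about 2 mm. A picture is of the moment at which its call begins: read the wrist's pose just before it.
- r.close_job(): hands the job in; it is judged then, once.
The state is a dict: "time_s": time; "joints": joint angles; "qd": joint speeds; "joint_torque": joint torques, N m; "tcp_pos": TCP position; "eef_rot": TCP orientation; "contact_force": force on the tool from outside, world axes, zero at the start; "moment": the same for the moment, N m; "gripper_width": finger opening in m; "gripper_force": force on a finger pad.
Only numpy, scipy, OpenCV 4.12 (cv2) and the standard library are available. Lean on these libraries where they do the work, as an engineer would, in place of code of your own. Each camera call takes 0.05 s, during which the arm holds its last target. There are 200 camera calls.

## Working session

There is one attempt and no reset: what is moved stays moved. The work goes in short steps, Python scripts to look and compute and a shell command to move; the robot and the scene stay as the last step left them, time stands still between calls to the robot, and variables do not carry over. Pictures are saved under pics/ and viewed, at most 17 in all, crops included, and the job is handed in when it is done.

```bash
ls; mkdir -p pics; cat > h.py <<'E'
import numpy as np, cv2
from scipy.spatial.transform import Rotation as R
from plant import r, vision
def T_tcp(s):
    T=np.eye(4); T[:3,:3]=R.from_euler('xyz',s['eef_rot'],degrees=True).as_matrix(); T[:3,3]=s['tcp_pos']; return T
def cap(name):
    s=r.get_state(); c=vision.capture(name)
    K=c['camera_matrix']; d=c['depth']
    M=T_tcp(s)@c['hand_eye'] if name=='wrist' else np.linalg.inv(c['extrinsics'])
    v,u=np.mgrid[:d.shape[0],:d.shape[1]]
    P=np.stack([(u-K[0,2])/K[0,0]*d,-(v-K[1,2])/K[1,1]*d,-d],-1)
    W=P@M[:3,:3].T+M[:3,3]; W[d<=0]=np.nan
    return c['frame'],W
E
python3 - <<'E'
from h import *
for n in ('scene','side'):
    f,W=cap(n); cv2.imwrite(f'pics/{n}0.png',f); np.save(f'{n}0.npy',W)
    c=vision.capture(n); print(n,[k for k in c]); print(np.linalg.inv(c['extrinsics'])[:3].round(3))
print(r.get_state())
E
```

```text
pics
scene ['frame', 'depth', 'camera_matrix', 'extrinsics']
[[-0.067 -0.691  0.72   1.678]
 [ 0.998 -0.061  0.034  0.13 ]
 [ 0.02   0.721  0.693  1.261]]
side ['frame', 'depth', 'camera_matrix', 'extrinsics']
[[ 0.927  0.198 -0.318  0.117]
 [-0.375  0.488 -0.788 -0.884]
 [-0.001  0.85   0.527  0.751]]
{'time_s': 0.2, 'joints': array([ 8.17078326e+01,  2.05752051e+01,  6.54682082e-01, -1.01716360e-02,
       -7.01353120e+01, -1.65072246e+01]), 'qd': array([ 0.01047007, -0.16734018,  0.2426257 ,  0.14254207,  0.10354829,
       -0.00485566]), 'joint_torque': array([-2.67455180e-03, -5.82556808e+01,  2.92983073e+01,  6.99292928e+00,
        8.20474554e-03, -1.48021081e-04]), 'tcp_pos': array([0.28303637, 0.61251039, 0.24799603]), 'eef_rot': array([ 1.79943749e+02, -6.69597331e-03, -2.48028497e+01]), 'contact_force': array([-0.02074984,  0.63787125,  0.47153765]), 'moment': array([ 0.0119241 , -0.01075212,  0.02385594]), 'gripper_force': 0.0, 'gripper_width': 0.08744792065115209}
```

View pics/scene0.png

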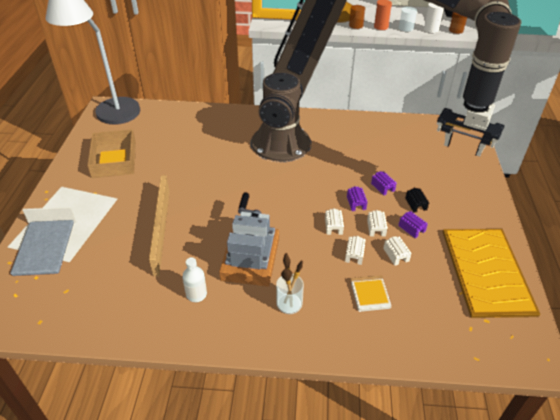

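View pics/side0.png

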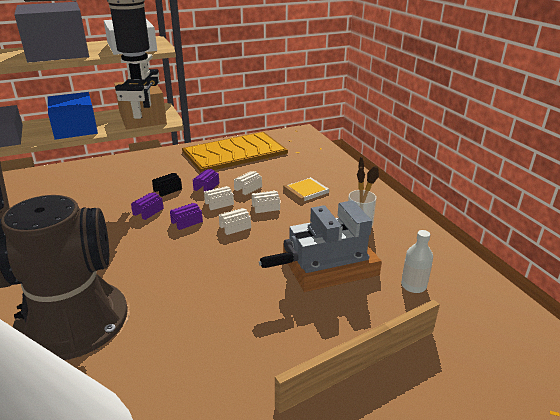

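Scene: four white cappings at (335,221), (377,223), (356,249), (397,250). The look-alikes are purple at (384,182), (357,198), (413,224) and black at (417,199). The batten runs from (163,180) to (155,270), the vise is at (250,240) with its crank grip at (245,200), the bottle is at (195,280), the jar at (290,290) and the leaf book at (371,293). The white ones fit capping1.

```bash
python3 - <<'E'
from h import *
def rect(P):
    (c,s,a)=cv2.minAreaRect((P[:,:2]*1000).astype(np.float32)); return np.round(c,1),np.round(s,1),round(a,1)
f=cv2.imread('pics/scene0.png'); W=np.load('scene0.npy')
c=np.vstack([f[205:270,310:420]]); 
cv2.imwrite('pics/crop0.png',cv2.resize(f[165:275,310:440],None,fx=5,fy=5,interpolation=cv2.INTER_CUBIC))
z=W[...,2]; hsv=cv2.cvtColor(f,cv2.COLOR_BGR2HSV)
for n,(u0,v0,u1,v1),zr in [('batten',(140,165,180,285),(.06,.1)),('jaws',(215,190,285,285),(.14,.16)),('bottle',(175,250,210,310),(.03,.2)),('jar',(270,280,310,315),(.03,.1)),('brush',(270,245,310,315),(.11,.3)),('book',(345,270,400,315),(.008,.03)),('grip',(235,188,252,215),(.05,.2))]:
    m=np.zeros(z.shape,bool); m[v0:v1,u0:u1]=1; m&=(z>zr[0])&(z<zr[1]); P=W[m]
    print(n,m.sum(),rect(P),'z',np.percentile(P[:,2],[2,50,98]).round(3))
    if n=='jaws': J=P
m=(z>.025)&(z<.07)&(hsv[...,1]<70)&(hsv[...,2]>120); m[:, :310]=0;m[:,430:]=0;m[:150]=0;m[270:]=0
n,l,st,ce=cv2.connectedComponentsWithStats(m.astype(np.uint8))
for i in range(1,n):
    if st[i,4]>30: P=W[l==i]; print('white',ce[i].round(),st[i,4],rect(P),np.percentile(P[:,2],[2,50,98]).round(3))
# side view too
f=cv2.imread('pics/side0.png'); W2=np.load('side0.npy'); z=W2[...,2]
for n,(u0,v0,u1,v1),zr in [('batten',(270,295,445,415),(.06,.1)),('jaws',(285,200,380,260),(.14,.16)),('grip',(258,250,285,272),(.05,.2))]:
    m=np.zeros(z.shape,bool); m[v0:v1,u0:u1]=1; m&=(z>zr[0])&(z<zr[1]); P=W2[m]
    print('side',n,m.sum(),rect(P),np.percentile(P[:,2],[2,50,98]).round(3))
    if n=='jaws': J=np.vstack([J,P])
np.save('J.npy',J)
# plot jaw top points bird's eye
im=np.zeros((400,400,3),np.uint8); c=np.median(J[:,:2],0); print(c)
for p in J: 
    x,y=((p[:2]-c)*2000).astype(int); 
    if abs(x)<200 and abs(y)<200: im[199-x,199-y]=255
cv2.imwrite('pics/J.png',im)
E
```

```text
batten 612 (array([ 516.1, -347.1]), array([389.2,  20.1]), 8.9) z [0.061 0.077 0.083]
jaws 778 (array([693.1, -22.5]), array([280.9, 132.7]), 19.7) z [0.141 0.147 0.154]
bottle 646 (array([ 766.9, -182.5]), array([49.3, 60.2]), 21.2) z [0.033 0.093 0.149]
jar 615 (array([775.3,  89.7]), array([79.3, 75.1]), 18.7) z [0.031 0.063 0.096]
brush 320 (array([780.7,  83. ]), array([60.3, 52. ]), 53.2) z [0.115 0.168 0.195]
book 984 (array([720.3, 324.5]), array([118.1,  99.4]), 10.4) z [0.008 0.013 0.019]
grip 198 (array([470., -79.]), array([119.7,  41. ]), 12.0) z [0.086 0.1   0.111]
white [334. 219.] 300 (array([446.5, 215.2]), array([86.6, 52.9]), 4.9) [0.027 0.04  0.05 ]
white [377. 221.] 311 (array([441.4, 357.4]), array([83. , 53.7]), 0.9) [0.027 0.04  0.049]
white [356. 247.] 344 (array([563.3, 283.4]), array([52.1, 84.2]), 81.8) [0.028 0.04  0.049]
white [397. 248.] 368 (array([555.7, 414.1]), array([79.6, 54.1]), 24.9) [0.026 0.04  0.049]
side batten 2543 (array([ 514.1, -352.8]), array([381. ,  21.7]), 8.5) [0.061 0.078 0.081]
side jaws 933 (array([626.2, -46.8]), array([108. , 115.7]), 85.4) [0.141 0.148 0.151]
side grip 279 (array([435.8, -88.8]), array([22. , 60.2]), 86.0) [0.083 0.097 0.104]
[ 0.64310624 -0.05085055]
```

View pics/crop0.png

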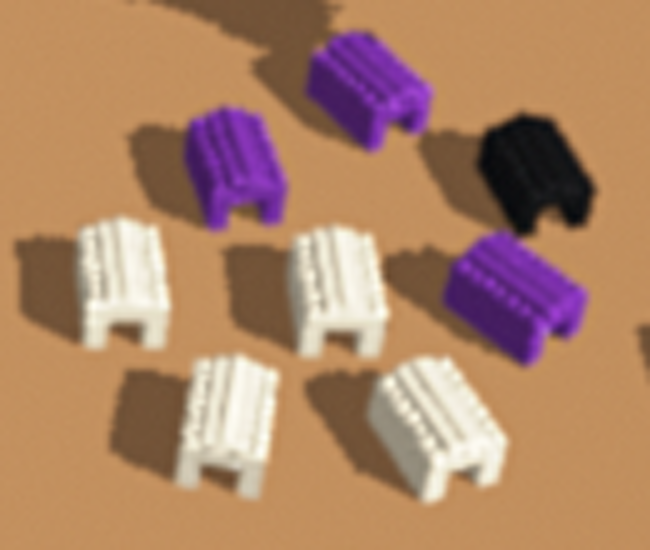

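View pics/J.png

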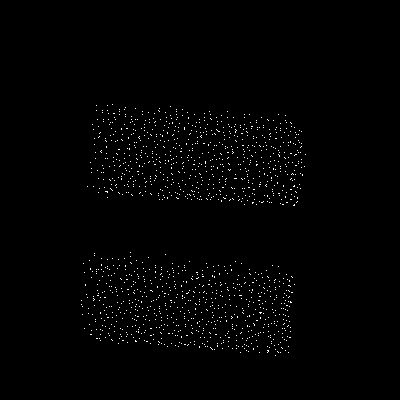

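Confirmed: the four white cappings are at crop pixels (122,285), (338,290), (230,425) and (435,430); the other four are coloured. The bird's-eye plot of the jaw tops gives two clean rectangles, so I fit the vise, batten and cappings to it.

```bash
cat >> h.py <<'E'
from scipy.optimize import least_squares
def fitrects(P, rects, x0):
    """x=(X,Y,yaw_deg,g). rects(g)->list of (xmin,xmax,ymin,ymax). Robust maximum overlap via soft edges."""
    from scipy.optimize import minimize
    def cost(x,s):
        a=np.radians(x[2]); c,sn=np.cos(a),np.sin(a); d=P[:,:2]*1000-x[:2]
        u=d[:,0]*c+d[:,1]*sn; v=-d[:,0]*sn+d[:,1]*c
        out=np.full(len(P),1e9)
        for (a0,a1,b0,b1) in rects(x[3] if len(x)>3 else 0):
            e=np.maximum(np.maximum(a0-u,u-a1),0)**2+np.maximum(np.maximum(b0-v,v-b1),0)**2
            out=np.minimum(out,e)
        return np.minimum(out,100).mean()
    x=np.array(x0,float)
    for s in range(4): x=minimize(cost,x,args=(s,),method='Nelder-Mead',options=dict(xatol=.02,fatol=1e-4,maxiter=2000)).x
    return x.round(1), cost(x,0)
E
python3 - <<'E'
from h import *
J=np.load('J.npy'); vj=lambda g:[(45,85,-50,50),(45-g-38,45-g,-50,50)]
print('vise',fitrects(J,vj,[620,-46,-4,40]))
W=np.load('scene0.npy');W2=np.load('side0.npy')
for A,n,(u0,v0,u1,v1) in((W,'sc',(215,190,285,285)),(W2,'sd',(285,200,380,260))):
    q=A[v0:v1,u0:u1].reshape(-1,3); q=q[(q[:,2]>.14)&(q[:,2]<.16)]; print(n,fitrects(q,vj,[620,-46,-4,40]))
    
# batten top
for A,n,(u0,v0,u1,v1) in((W,'sc',(140,165,180,285)),(W2,'sd',(270,295,445,415))):
    q=A[v0:v1,u0:u1].reshape(-1,3); q=q[(q[:,2]>.075)&(q[:,2]<.09)]; print(n,len(q),fitrects(q,lambda g:[(-190,190,-9,9)],[515,-350,8.7]))
    print(np.polyfit(q[:,0],q[:,1],1),np.percentile(q[:,0],[.5,99.5]))
# cappings, all seen from both cameras: upper points
for n,(x,y,a) in dict(c1=(446,215,5),c2=(441,357,1),c3=(563,283,-8),c4=(556,414,25)).items():
    q=np.vstack([W.reshape(-1,3),W2.reshape(-1,3)]); q=q[(q[:,2]>.012)&(q[:,2]<.06)&(np.hypot(q[:,0]*1000-x,q[:,1]*1000-y)<60)]
    print(n,len(q),fitrects(q,lambda g:[(-37.5,37.5,-26,26)],[x,y,a]))
f2=cv2.imread('pics/side0.png')
f=cv2.imread('pics/scene0.png')
for n,(u,v) in dict(p1=(384,180),p2=(357,197),p3=(412,222),k=(417,197)).items(): print(n,W[v,u].round(3))
E
```

```text
vise (array([599.8, -45.8,  -4. ,  35.9]), np.float64(1.0122869945296837))
sc (array([601.9, -42.4,  -3.9,  36.2]), np.float64(1.2810665379492239))
sd (array([597.6, -47.5,  -3.6,  35.7]), np.float64(0.07720513551872911))
sc 410 (array([ 519.1, -346.6,    8.7]), np.float64(0.010978150791507943))
[ 0.15284069 -0.42588712] [0.33781908 0.70485144]
sd 1670 (array([ 514.5, -352.8,    8.7]), np.float64(0.024160125984854803))
[ 0.1543673  -0.43294088] [0.32800224 0.69933866]
c1 843 (array([445.3, 210.4,   7.3]), np.float64(1.1585488100459977))
c2 773 (array([441.1, 352.4,   5. ]), np.float64(1.217290003677385))
c3 794 (array([564. , 277.7,  -7.5]), np.float64(1.0944596786155174))
c4 805 (array([554.7, 410.8,  25. ]), np.float64(0.9075147146131901))
p1 [0.246 0.389 0.044]
p2 [0.344 0.291 0.044]
p3 [0.448 0.468 0.043]
k [0.323 0.498 0.042]
```

```bash
A='python3 -m pendant'
for i in 1; do python3 -m pendant '[[[0.77,0.97,0,0,0,0,0],[0.77,0.97,0,0,0,0,0],[0.77,0.97,0,0,0,0,0],[0.77,0.97,0,0,0,0,0],[0.77,0.97,0,0,0,0,0],[0.77,0.97,0,0,0,0,0],[0.77,0.97,0,0,0,0,0],[0.77,0.97,0,0,0,0,0]]]' 20; done
python3 -m pendant '[[[0.77,0.97,0,0,0,0,0],[0.77,0.97,0,0,0,0,0],[0.77,0.97,0,0,0,0,0],[0.77,0.97,0,0,0,0,0],[0.77,0.97,0,0,0,0,0],[0.77,0.97,0,0,0,0,0],[0.77,0.97,0,0,0,0,0],[0.77,0.97,0,0,0,0,0]]]'
```

```text
time_s: 1.0
tcp_pos: [0.33, 0.4191, 0.2485]
eef_rot: [180.0, 0.0, -24.8]
contact_force: [-0.4, -0.3, -0.1]
gripper_width: 0.0442
gripper_force: 0.0
time_s: 1.8
tcp_pos: [0.3767, 0.2259, 0.2486]
eef_rot: [-180.0, -0.0, -24.8]
contact_force: [0.9, -0.1, 0.8]
gripper_width: 0.0437
gripper_force: 0.0
```

```bash
python3 -m pendant '[[[0.77,0.97,0,0,0,0,0],[0.77,0.97,0,0,0,0,0],[0.77,0.97,0,0,0,0,0],[0.77,0.97,0,0,0,0,0],[0.77,0.97,0,0,0,0,0],[0.77,0.97,0,0,0,0,0],[0.77,0.97,0,0,0,0,0],[0.77,0.97,0,0,0,0,0]]]' | grep tcp
python3 -m pendant '[[[0.77,0.97,0,0,0,0,0],[0.77,0.97,0,0,0,0,0],[0.77,0.97,0,0,0,0,0],[0.77,0.97,0,0,0,0,0],[0.77,0.97,0,0,0,0,0],[0.77,0.97,0,0,0,0,0],[0.77,0.97,0,0,0,0,0],[0.77,0.97,0,0,0,0,0]]]' | grep tcp
python3 - <<'E'
from h import *
f,W=cap('wrist'); cv2.imwrite('pics/wA.png',f); np.save('wA.npy',W); print(vision.capture('wrist')['hand_eye'].round(3))
E
python3 -m pendant '[[[0.77,0.97,0,0,0,0,0],[0.77,0.97,0,0,0,0,0],[0.77,0.97,0,0,0,0,0],[0.77,0.97,0,0,0,0,0],[0.77,0.97,0,0,0,0,0],[0.77,0.97,0,0,0,0,0],[0.77,0.97,0,0,0,0,0],[0.77,0.97,0,0,0,0,0]]]' | grep tcp
for i in a; do python3 -m pendant '[[[0,0,0,0,0,1,0],[0,0,0,0,0,1,0],[0,0,0,0,0,1,0],[0,0,0,0,0,1,0],[0,0,0,0,0,1,0],[0,0,0,0,0,1,0],[0,0,0,0,0,1,0],[0,0,0,0,0,1,0]]]'; done
python3 - <<'E'
from h import *
f,W=cap('wrist'); cv2.imwrite('pics/wB.png',f); np.save('wB.npy',W); print(r.get_state()['joints'].round(1))
a=cv2.imread('pics/wA.png'); cv2.imwrite('pics/wAB.png',cv2.resize(np.hstack([a,f]),(800,300)))
E
```

```text
tcp_pos: [0.4232, 0.0334, 0.2487]
tcp_pos: [0.4697, -0.1591, 0.2486]
[[ 0.     0.957  0.291  0.08 ]
 [ 1.    -0.    -0.     0.001]
 [-0.     0.291 -0.957 -0.136]
 [ 0.     0.     0.     1.   ]]
tcp_pos: [0.5165, -0.3509, 0.2486]
time_s: 5.1
tcp_pos: [0.5164, -0.3498, 0.2486]
eef_rot: [180.0, 0.0, -57.0]
contact_force: [0.6, 0.0, 0.6]
gripper_width: 0.0438
gripper_force: 0.0
[-16.2  15.8  -6.2  -0.  -68.1  49. ]
```

View pics/wAB.png

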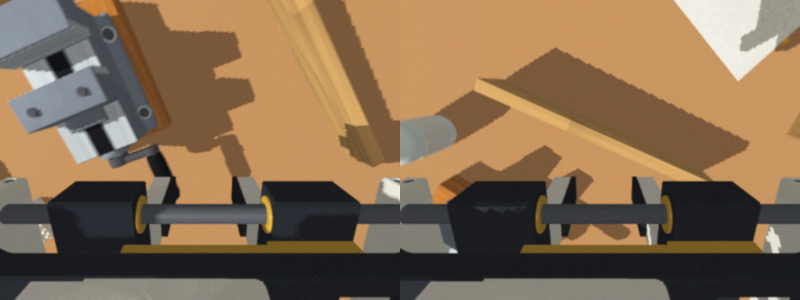

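Left (A): the vise jaws at about (60,60), the crank grip at (160,175) and the near end of the batten. Right (B): the batten runs from (480,85) to (700,180). Next I refine from these.

```bash
python3 - <<'E'
from h import *
vj=lambda g:[(45,85,-50,50),(45-g-38,45-g,-50,50)]
for n in 'AB':
    W=np.load(f'w{n}.npy')[:230].reshape(-1,3); 
    q=W[(W[:,2]>.073)&(W[:,2]<.088)&(W[:,1]<-.26)&(W[:,0]>.3)]
    if len(q): print(n,len(q),'z',np.median(q[:,2]).round(4),fitrects(q,lambda g:[(-190,190,-9,9)],[516,-350,8.7]),np.percentile(q[:,0],[.5,99.5]).round(3))
    q=W[(W[:,2]>.144)&(W[:,2]<.157)&(W[:,1]<.1)&(W[:,0]>.48)&(W[:,1]>-.13)]
    if len(q)>100: print(n,len(q),'z',np.median(q[:,2]).round(4),fitrects(q,vj,[600,-45,-4,36]),(q.min(0),q.max(0)))
    if n=='A':
        q=np.load('wA.npy'); f=cv2.imread('pics/wA.png'); Q=q[210:290,200:255].reshape(-1,3); Q=Q[(Q[:,2]>.05)&(Q[:,2]<.16)]; print('grip',len(Q),np.percentile(Q,[2,50,98],axis=0).round(3))
E
```

```text
A 5994 z 0.0801 (array([ 510.3, -351.9,    8.8]), np.float64(0.0013450066958096334)) [0.332 0.581]
A 13336 z 0.1502 (array([598.8, -46.4,  -3.9,  35.3]), np.float64(0.00024174582219824923)) (array([ 0.56732868, -0.10134464,  0.14400604]), array([0.68433479, 0.00540903, 0.15491495]))
grip 1066 [[ 0.417 -0.099  0.09 ]
 [ 0.472 -0.092  0.102]
 [ 0.495 -0.078  0.105]]
B 5162 z 0.0801 (array([ 523.1, -350.5,    8.8]), np.float64(0.00023736485273224468)) [0.421 0.701]
```

```bash
for i in 1 2 3 4; do python3 -m pendant '[[[0,0,0,0,0,0.892,0],[0,0,0,0,0,0.892,0],[0,0,0,0,0,0.892,0],[0,0,0,0,0,0.892,0],[0,0,0,0,0,0.892,0],[0,0,0,0,0,0.892,0],[0,0,0,0,0,0.892,0],[0,0,0,0,0,0.892,0]]]'|egrep 'time|tcp|eef'; done
python3 -m pendant '[[[0.13,-0.07,0.8,0,0,0,0],[0,0,0.8,0,0,0,0],[0,0,0.8,0,0,0,0],[0,0,0.8,0,0,0,0],[0,0,0.8,0,0,0,0],[0,0,0.8,0,0,0,0],[0,0,0,0,0,0,0],[0,0,0,0,0,0,0]]]'
python3 - <<'E'
from h import *
f,W=cap('wrist'); cv2.imwrite('pics/wC.png',f)
W=W[:230].reshape(-1,3)
q=W[(W[:,2]>.073)&(W[:,2]<.088)&(W[:,1]<-.26)&(W[:,0]>.25)]
print(len(q),'z',np.median(q[:,2]).round(4),fitrects(q,lambda g:[(-190,190,-9,9)],[514,-351,8.7]),np.percentile(q[:,0],[.2,99.5]).round(3))
E
```

```text
time_s: 5.95
tcp_pos: [0.5165, -0.3499, 0.2486]
eef_rot: [180.0, 0.0, -85.4]
time_s: 6.75
tcp_pos: [0.5165, -0.3498, 0.2486]
eef_rot: [180.0, 0.0, -113.9]
time_s: 7.55
tcp_pos: [0.5164, -0.3498, 0.2486]
eef_rot: [180.0, 0.0, -142.5]
time_s: 8.35
tcp_pos: [0.5164, -0.3498, 0.2485]
eef_rot: [180.0, -0.0, -171.0]
time_s: 9.15
tcp_pos: [0.5144, -0.3519, 0.1529]
eef_rot: [-180.0, -0.0, -170.9]
contact_force: [0.5, 0.1, 1.3]
gripper_width: 0.044
gripper_force: 0.0
6309 z 0.0802 (array([ 516.7, -350.8,    8.8]), np.float64(3.742255693182847e-07)) [0.37  0.512]
```

```bash
python3 -m pendant '[[[0,0,0.84,0,0,0,0],[0,0,0.84,0,0,0,0],[0,0,0.84,0,0,0,0],[0,0,0.84,0,0,0,0],[0,0,0.84,0,0,0,0],[0,0,0,0,0,0,-1],[0,0,0,0,0,0,-1],[0,0,0,0,0,0,-1]]]' 35
python3 -m pendant '[[[0,0,0,0,0,0,-1],[0,0,0,0,0,0,-1],[0,0,-0.5,0,0,0,-1],[0,0,-1,0,0,0,-1],[0,0,-1,0,0,0,-1],[0,0,-1,0,0,0,-1],[0,0,-1,0,0,0,-1],[0,0,-1,0,0,0,-1]]]' 35
python3 - <<'E'
from h import *
vj=lambda g:[(45,85,-50,50),(45-g-38,45-g,-50,50)]
f,W=cap('side'); cv2.imwrite('pics/s1.png',f)
E
```

```text
time_s: 10.0
tcp_pos: [0.5154, -0.3522, 0.0701]
eef_rot: [-179.9, 0.1, -171.0]
contact_force: [-0.5, -0.4, -0.4]
gripper_width: 0.0253
gripper_force: 0.0
time_s: 10.8
tcp_pos: [0.514, -0.3516, 0.1796]
eef_rot: [180.0, -0.0, -171.0]
contact_force: [0.2, -0.1, -3.1]
gripper_width: 0.0175
gripper_force: 35.0
```

View pics/s1.png

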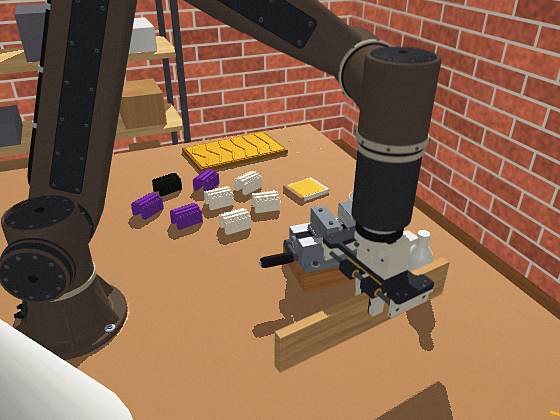

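```bash
python3 -m pendant '[[[0,0,-0.9,0,0,0,-1],[0,0,-0.9,0,0,0,-1],[0,0,-0.9,0,0,0,-1],[0,0,-0.8,0,0,0,-1],[0,0,0,0,0,-0.4,-1],[0,0,0,0,0,-0.7,-1],[0,0,0,0,0,-0.9,-1],[0,0,0,0,0,-0.9,-1]]]' |egrep 'time|tcp|eef'
python3 -m pendant '[[[0,0,0,0,0,-0.9,-1],[0,0,0,0,0,-0.9,-1],[0,0,0,0,0,-0.9,-1],[0,0,0,0,0,-0.9,-1],[0,0,0,0,0,-0.9,-1],[0,0,0,0,0,-0.9,-1],[0,0,0,0,0,-0.9,-1],[0,0,0,0,0,-0.9,-1]]]' |egrep 'time|tcp|eef'
python3 -m pendant '[[[0,0,0,0,0,-0.9,-1],[0,0,0,0,0,-0.9,-1],[0,0,0,0,0,-0.9,-1],[0,0,0,0,0,-0.9,-1],[0,0,0,0,0,-0.9,-1],[0,0,0,0,0,-0.9,-1],[0,0,0,0,0,-0.9,-1],[0,0,0,0,0,-0.375,-1]]]' |egrep 'time|tcp|eef'
python3 -m pendant '[[[-0.5,-0.15,0,0,0,0,-1],[-0.97,-0.29,0,0,0,0,-1],[-0.97,-0.29,0,0,0,0,-1],[-0.97,-0.29,0,0,0,0,-1],[-0.97,-0.29,0,0,0,0,-1],[-0.97,-0.29,0,0,0,0,-1],[-0.97,-0.29,0,0,0,0,-1],[-0.97,-0.29,0,0,0,0,-1]]]' |egrep 'time|tcp|eef'
python3 -m pendant '[[[-0.97,-0.29,0,0,0,0,-1],[-0.97,-0.29,0,0,0,0,-1],[-0.97,-0.29,0,0,0,0,-1],[-0.97,-0.29,0,0,0,0,-1],[-0.97,-0.29,0,0,0,0,-1],[-0.97,-0.29,0,0,0,0,-1],[-0.97,-0.29,0,0,0,0,-1],[-0.97,-0.29,0,0,0,0,-1]]]' 
python3 - <<'E'
from h import *
f,W=cap('wrist'); cv2.imwrite('pics/wD.png',f); np.save('wD.npy',W)
E
```

```text
time_s: 11.65
tcp_pos: [0.5139, -0.3515, 0.247]
eef_rot: [179.9, -0.1, -159.2]
time_s: 12.45
tcp_pos: [0.5139, -0.3514, 0.2469]
eef_rot: [179.9, -0.0, -130.4]
time_s: 13.25
tcp_pos: [0.5139, -0.3515, 0.2471]
eef_rot: [179.9, 0.0, -103.7]
time_s: 14.05
tcp_pos: [0.5921, -0.2194, 0.248]
eef_rot: [180.0, 0.0, -103.9]
time_s: 14.85
tcp_pos: [0.6749, -0.0797, 0.2485]
eef_rot: [180.0, -0.0, -103.9]
contact_force: [0.0, -0.0, -3.8]
gripper_width: 0.0179
gripper_force: 35.0
```

View pics/wD.png

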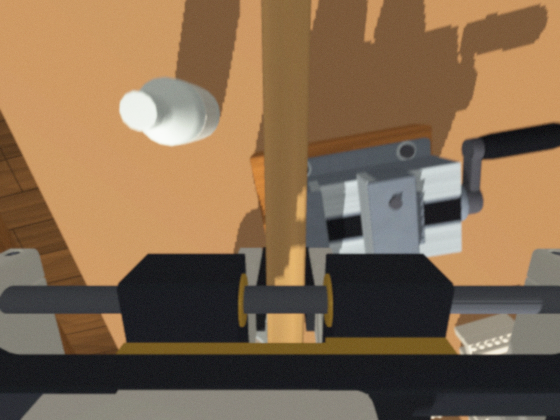

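The batten is held (x≈285), still 10° short in yaw; I mend the yaw and position, then measure the jaws and batten in one view.

```bash
python3 -m pendant '[[[0,0,0,0,0,-0.83,-1],[0,0,0,0,0,-0.83,-1],[0,0,0,0,0,-0.84,-1],[-0.47,0.82,0,0,0,0,-1],[-0.47,0.82,0,0,0,0,-1],[-0.46,0.82,0,0,0,0,-1],[0,0,0,0,0,0,-1],[0,0,0,0,0,0,-1]]]' 
python3 - <<'E'
from h import *
f,W=cap('wrist'); cv2.imwrite('pics/wE.png',f); W=W[:245].reshape(-1,3)
vj=lambda g:[(45,85,-50,50),(45-g-38,45-g,-50,50)]
q=W[(W[:,2]>.146)&(W[:,2]<.154)&(W[:,0]>.5)&(W[:,1]>-.13)&(W[:,0]<.72)]
print(len(q),q.min(0),q.max(0),fitrects(q,vj,[598.8,-46.4,-3.9,36]))
q=W[(W[:,2]>.225)&(W[:,2]<.27)]; print(len(q),np.median(q[:,2]),q[:,1].min(),q[:,1].max(),np.polyfit(q[:,1],q[:,0],1))
a=np.polyfit(q[:,1],q[:,0],1); print('x at y=-.1,-.05',np.polyval(a,[-.1,-.05]), 'vise yaw equiv',-np.degrees(np.arctan(a[0])))
E
```

```text
time_s: 15.7
tcp_pos: [0.6273, -0.0494, 0.249]
eef_rot: [-180.0, 0.0, -93.8]
contact_force: [0.5, 0.8, -3.1]
gripper_width: 0.0179
gripper_force: 35.0
8216 [ 0.56756747 -0.10073499  0.14600466] [ 0.68541106 -0.02443155  0.15393229] (array([599.2, -47.2,  -3.8,  35.8]), np.float64(6.10720801987842e-05))
11002 0.259461481413917 -0.16989972709997017 -0.07441579463276352 [0.06580288 0.63020927]
x at y=-.1,-.05 [0.62362898 0.62691912] vise yaw equiv -3.764799889803392
```

View pics/wE.png

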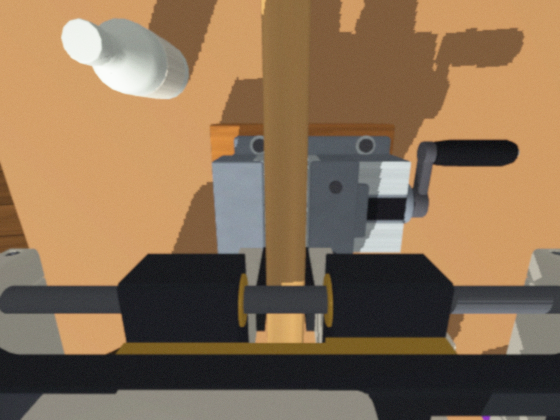

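```bash
python3 -m pendant '[[[0,0,0.6,0,0,0,-1],[0,0,0.6,0,0,0,-1],[0,0,0.6,0,0,0,-1],[0,0,0.6,0,0,0,-1],[0,0,0.5,0,0,0,-1],[0,0,0.3,0,0,0,-1],[0,0,0.24,0,0,0,-1],[0,0,0,0,0,0,-1]]]' 

```

```text
time_s: 16.55
tcp_pos: [0.6271, -0.05, 0.1801]
eef_rot: [-180.0, -0.0, -93.9]
contact_force: [0.0, 0.0, -3.4]
gripper_width: 0.0178
gripper_force: 35.0
```

```bash
python3 -m pendant '[[[0,0,0.05,0,0,0,-1],[0,0,0,0,0,0,-1],[0,0,0,0,0,0,-1],[0,0,0,0,0,0,-1],[0,0,0,0,0,0,-1],[0,0,0,0,0,0,-1],[0,0,0,0,0,0,-1],[0,0,0,0,0,0,-1]]]' 
python3 -m pendant '[[[0,0,0.04,0,0,0,-1],[0,0,0,0,0,0,-1],[0,0,0,0,0,0,-0.4],[0,0,0,0,0,0,-0.3],[0,0,0,0,0,0,-0.2],[0,0,0,0,0,0,-0.1],[0,0,0,0,0,0,0],[0,0,0,0,0,0,0]]]' 
python3 - <<'E'
from h import *
f,W=cap('wrist'); cv2.imwrite('pics/wF.png',f); W=W[:230].reshape(-1,3)
q=W[(W[:,2]>.16)&(W[:,2]<.2)]; z=q[:,2]; q=q[abs(z-np.median(z))<.004];a=np.polyfit(q[:,1],q[:,0],1);print(len(q),np.median(q[:,2]),np.polyval(a,-.05),np.degrees(np.arctan(a[0])))
f,W=cap('side'); cv2.imwrite('pics/s2.png',f[150:330,230:500])
E
```

```text
time_s: 17.35
tcp_pos: [0.6273, -0.05, 0.1799]
eef_rot: [-179.9, 0.0, -93.9]
contact_force: [-2.5, -0.8, 5.7]
gripper_width: 0.0179
gripper_force: 35.0
time_s: 18.15
tcp_pos: [0.6269, -0.05, 0.1778]
eef_rot: [180.0, -0.0, -93.9]
contact_force: [-1.2, -0.9, -0.1]
gripper_width: 0.0433
gripper_force: 0.0
10566 0.19017734250245916 0.6268894913056546 3.7417252983953357
```

```bash
python3 -m pendant '[[[0,0,-0.9,0,0,0,0],[0,0,-0.9,0,0,0,0],[0,0,-0.9,0,0,0,0],[0,0,-0.9,0,0,0,0],[0,0,0,0,0,0.9,0],[0,0,0,0,0,0.9,0],[0,0,0,0,0,0.9,0],[0,0,0,0,0,0.9,0]]]' |egrep 'tcp|eef|contact'
python3 -m pendant '[[[0,0,0,0,0,1,0],[0,0,0,0,0,1,0],[0,0,0,0,0,1,0],[0,0,0,0,0,1,0],[0,0,0,0,0,1,0],[0,0,0,0,0,1,0],[0,0,0,0,0,1,0],[0,0,0,0,0,1,0]]]' |egrep 'tcp|eef'
python3 -m pendant '[[[0,0,0,0,0,1,0],[0,0,0,0,0,1,0],[0,0,0,0,0,1,0],[0,0,0,0,0,1,0],[0,0,0,0,0,1,0],[0,0,0,0,0,1,0],[0,0,0,0,0,1,0],[0,0,0,0,0,1,0]]]' |egrep 'tcp|eef'
python3 -m pendant '[[[0,0,0,0,0,1,0],[0,0,0,0,0,1,0],[0,0,0,0,0,0.9,0],[0.9,-0.24,0,0,0,0,0],[0.9,-0.24,0,0,0,0,0],[0.9,-0.24,0,0,0,0,0],[0.9,-0.24,0,0,0,0,0],[0.9,-0.24,0,0,0,0,0]]]' |egrep 'tcp|eef'
python3 -m pendant '[[[0.9,-0.24,0,0,0,0,0],[0.9,-0.24,0,0,0,0,0],[0.9,-0.24,0,0,0,0,0],[0.9,-0.24,0,0,0,0,0],[0.9,-0.24,0,0,0,0,0],[0.25,-0.05,0,0,0,0,0],[0,0,0,0,0,0,0],[0,0,0,0,0,0,0]]]'
python3 - <<'E'
from h import *
print(r.get_state()['joints'].round(1))
def grip(W,box):
    u0,v0,u1,v1=box; Q=W[v0:v1,u0:u1].reshape(-1,3)*1000-np.array([599.2,-47.2,0]); a=np.radians(-3.8)
    u=Q[:,0]*np.cos(a)+Q[:,1]*np.sin(a); v=-Q[:,0]*np.sin(a)+Q[:,1]*np.cos(a)
    m=(u<-120)&(u>-180)&(Q[:,2]>50)&(Q[:,2]<130); v=v[m];z=Q[m,2]
    print(m.sum(),np.percentile(v,[1,50,99]).round(1),np.percentile(z,[1,50,99]).round(1))
    s=least_squares(lambda p:np.hypot(v-p[0],z-p[1])-12.5,[-50,85],loss='soft_l1').x; print(s, np.arctan2(-s[0],s[1]-88))
grip(np.load('wD.npy'),(440,100,560,190))
f,W=cap('wrist'); cv2.imwrite('pics/wG.png',f); np.save('wG.npy',W)
grip(W,(0,0,560,245))
f,W=cap('scene'); cv2.imwrite('pics/c1.png',f)
cv2.imwrite('pics/G.png',np.hstack([cv2.resize(cv2.imread('pics/wG.png'),(400,300)),cv2.resize(f[120:330,130:410],(400,300))]))
E
```

```text
tcp_pos: [0.6268, -0.0499, 0.25]
eef_rot: [-180.0, 0.0, -108.4]
contact_force: [-0.4, 1.0, -0.2]
tcp_pos: [0.6268, -0.05, 0.2499]
eef_rot: [180.0, -0.0, -140.4]
tcp_pos: [0.6268, -0.0499, 0.2499]
eef_rot: [180.0, -0.0, -172.4]
tcp_pos: [0.5347, -0.068, 0.25]
eef_rot: [180.0, 0.0, 176.1]
time_s: 22.25
tcp_pos: [0.4397, -0.0862, 0.2502]
eef_rot: [180.0, 0.0, 176.1]
contact_force: [0.8, 0.2, -0.5]
gripper_width: 0.044
gripper_force: 0.0
[  14.3   -1.6  -26.3    0.   -65.2 -108.1]
1699 [-60.2 -50.3 -36.2] [ 93.4 102.8 105.5]
[-52.07185428 113.5547764 ] 1.1145681092299295
1480 [-59.8 -47.9 -35.7] [ 94.3 103.1 105.7]
[-47.83704314 114.35164751] 1.0672909390925323
```

View pics/G.png

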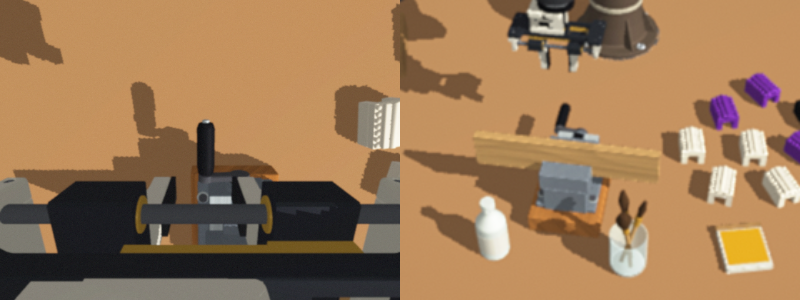

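The batten stands upright between the jaws, and the grip is below the gripper at wrist pixel (205,145) (left half). Next I work out the crank steps.

```bash
python3 -m pendant '[[[0,0,0.967,0,0,0,0],[0,0,0.967,0,0,0,0],[0,0,0.967,0,0,0,0],[0,0,0.967,0,0,0,0],[0,0,0.967,0,0,0,0],[0,0,0.967,0,0,0,0],[0,0,0.967,0,0,0,0],[0,0,0.967,0,0,0,0]]]'
python3 -m pendant '[[[0,0,0,0,0,0,0],[0,0,0,0,0,0,-1],[0,0,0,0,0,0,-1],[0,0,0,0,0,0,-1],[0,0,0,0,0,0,-1],[0,0,0,0,0,0,-1],[0,0,0,0,0,0,-1],[0,0,0,0,0,0,-1]]]' 20
python3 -c "
import numpy as np
q=1.48+np.arange(17)*np.pi/8
for a,b in zip(-2.5*np.diff(np.sin(q)),-2.5*np.diff(np.cos(q))): print('[0,%.2f,%.2f,0,0,0,-1]'%(a,b))"
```

```text
time_s: 23.15
tcp_pos: [0.4396, -0.0862, 0.0942]
eef_rot: [-180.0, -0.0, 176.1]
contact_force: [0.8, -0.1, -0.7]
gripper_width: 0.0441
gripper_force: 0.0
time_s: 23.95
tcp_pos: [0.4401, -0.0843, 0.0961]
eef_rot: [179.8, 0.2, 176.1]
contact_force: [-1.5, 15.2, 0.5]
gripper_width: 0.0244
gripper_force: 20.0
[0,0.10,0.97,0,0,0,-1]
[0,0.47,0.86,0,0,0,-1]
[0,0.76,0.61,0,0,0,-1]
[0,0.94,0.28,0,0,0,-1]
[0,0.97,-0.10,0,0,0,-1]
[0,0.86,-0.47,0,0,0,-1]
[0,0.61,-0.76,0,0,0,-1]
[0,0.28,-0.94,0,0,0,-1]
[0,-0.10,-0.97,0,0,0,-1]
[0,-0.47,-0.86,0,0,0,-1]
[0,-0.76,-0.61,0,0,0,-1]
[0,-0.94,-0.28,0,0,0,-1]
[0,-0.97,0.10,0,0,0,-1]
[0,-0.86,0.47,0,0,0,-1]
[0,-0.61,0.76,0,0,0,-1]
[0,-0.28,0.94,0,0,0,-1]
```

```bash
python3 -m pendant '[[[0,0.1,0,0,0,0,-1],[0,0.10,0.97,0,0,0,-1],[0,0.47,0.86,0,0,0,-1],[0,0.76,0.61,0,0,0,-1],[0,0.94,0.28,0,0,0,-1],[0,0,0,0,0,0,-1],[0,0,0,0,0,0,-1],[0,0,0,0,0,0,-1]]]'
python3 - <<'E'
from h import *
s=r.get_state(); print(s['contact_force'],s['tcp_pos'])
E
```

```text
time_s: 24.75
tcp_pos: [0.4431, -0.0381, 0.0418]
eef_rot: [179.9, 0.1, 176.2]
contact_force: [-2.2, 5.0, 3.3]
gripper_width: 0.0247
gripper_force: 20.0
[-2.17495717  5.00550101  3.34118729] [ 0.44311456 -0.0381203   0.04184341]
```

```bash
python3 -m pendant '[[[0,0.97,-0.10,0,0,0,-1],[0,0.86,-0.47,0,0,0,-1],[0,0.61,-0.76,0,0,0,-1],[0,0.28,-0.94,0,0,0,-1],[0,-0.10,-0.97,0,0,0,-1],[0,-0.47,-0.86,0,0,0,-1],[0,-0.76,-0.61,0,0,0,-1],[0,-0.94,-0.28,0,0,0,-1]]]'
python3 -m pendant '[[[0,-0.97,0.10,0,0,0,-1],[0,-0.86,0.47,0,0,0,-1],[0,-0.61,0.76,0,0,0,-1],[0,-0.28,0.94,0,0,0,-1],[0,0.10,0.97,0,0,0,-1],[0,0.47,0.86,0,0,0,-1],[0,0.76,0.61,0,0,0,-1],[0,0.94,0.28,0,0,0,-1]]]'
python3 - <<'E'
from h import *
f,W=cap('scene'); cv2.imwrite('pics/c2.png',f)
E
```

```text
time_s: 25.55
tcp_pos: [0.4435, -0.0293, 0.1421]
eef_rot: [179.8, 0.2, 176.2]
contact_force: [6.1, 4.9, -16.9]
gripper_width: 0.0242
gripper_force: 20.0
time_s: 26.35
tcp_pos: [0.4429, -0.039, 0.0414]
eef_rot: [-180.0, 0.1, 176.1]
contact_force: [-0.2, -5.2, 16.3]
gripper_width: 0.0243
gripper_force: 20.0
```

```bash
python3 -m pendant '[[[0,0.97,-0.10,0,0,0,-1],[0,0.86,-0.47,0,0,0,-1],[0,0.61,-0.76,0,0,0,-1],[0,0.28,-0.94,0,0,0,-1],[0,-0.10,-0.97,0,0,0,-1],[0,-0.47,-0.86,0,0,0,-1],[0,-0.76,-0.61,0,0,0,-1],[0,-0.94,-0.28,0,0,0,-1]]]'
python3 -m pendant '[[[0,-0.97,0.10,0,0,0,-1],[0,-0.86,0.47,0,0,0,-1],[0,-0.61,0.76,0,0,0,-1],[0,-0.28,0.94,0,0,0,-1],[0,0,0,0,0,0,-1],[0,0,0,0,0,0,-1],[0,0,0,0,0,0,-1],[0,0,0,0,0,0,-1]]]'
python3 - <<'E'
from h import *
f,W=cap('scene'); cv2.imwrite('pics/c2.png',f); cv2.imwrite('pics/c2c.png',cv2.resize(f[150:310,140:320],None,fx=3,fy=3))
E
```

```text
time_s: 27.2
tcp_pos: [0.4434, -0.0293, 0.142]
eef_rot: [179.9, 0.2, 176.2]
contact_force: [5.9, 5.4, -16.1]
gripper_width: 0.0245
gripper_force: 20.0
time_s: 28.0
tcp_pos: [0.4396, -0.0839, 0.0955]
eef_rot: [179.9, 0.1, 176.1]
contact_force: [2.8, 4.1, -7.6]
gripper_width: 0.0242
gripper_force: 20.0
```

View pics/c2c.png

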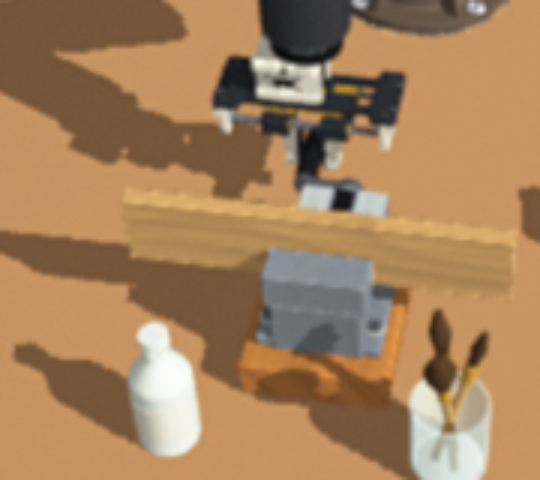

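The batten is upright between the jaws and nearly gripped. I continue slowly, watching the force.

```bash
python3 -m pendant '[[[0,0.05,0.5,0,0,0,-1],[0,0.05,0.47,0,0,0,-1],[0,0.23,0.43,0,0,0,-1],[0,0.24,0.43,0,0,0,-1],[0,0,0,0,0,0,-1],[0,0,0,0,0,0,-1],[0,0,0,0,0,0,-1],[0,0,0,0,0,0,-1]]]' 25
python3 -m pendant '[[[0,0.38,0.31,0,0,0,-1],[0,0.38,0.3,0,0,0,-1],[0,0,0,0,0,0,-1],[0,0,0,0,0,0,-1],[0,0,0,0,0,0,-1],[0,0,0,0,0,0,-1],[0,0,0,0,0,0,-1],[0,0,0,0,0,0,-1]]]'
```

```text
time_s: 28.85
tcp_pos: [0.4406, -0.0718, 0.0585]
eef_rot: [179.9, 0.1, 176.1]
contact_force: [-2.0, 11.7, 2.4]
gripper_width: 0.0243
gripper_force: 25.0
time_s: 29.65
tcp_pos: [0.4416, -0.0568, 0.0467]
eef_rot: [179.9, 0.1, 176.2]
contact_force: [-4.4, 10.9, 8.7]
gripper_width: 0.0242
gripper_force: 25.0
```

```bash
python3 -m pendant '[[[0,0.47,0.14,0,0,0,-1],[0,0,0,0,0,0,-1],[0,0,0,0,0,0,-1],[0,0,0,0,0,0,-1],[0,0,0,0,0,0,-1],[0,0,0,0,0,0,-1],[0,0,0,0,0,0,-1],[0,0,0,0,0,0,-1]]]'
python3 -m pendant '[[[0,0.47,0.14,0,0,0,-1],[0,0,0,0,0,0,-1],[0,0,0,0,0,0,-1],[0,0,0,0,0,0,-1],[0,0,0,0,0,0,-1],[0,0,0,0,0,0,-1],[0,0,0,0,0,0,-1],[0,0,0,0,0,0,-1]]]'
```

```text
time_s: 30.45
tcp_pos: [0.4421, -0.0481, 0.0436]
eef_rot: [180.0, 0.1, 176.1]
contact_force: [-0.2, 6.6, 1.0]
gripper_width: 0.0243
gripper_force: 25.0
time_s: 31.25
tcp_pos: [0.4428, -0.0387, 0.0415]
eef_rot: [180.0, 0.1, 176.2]
contact_force: [-2.9, 4.3, 12.6]
gripper_width: 0.0239
gripper_force: 25.0
```

```bash
python3 -m pendant '[[[0,0.4,0,0,0,0,-1],[0,0,0,0,0,0,-1],[0,0,0,0,0,0,-1],[0,0,0,0,0,0,-1],[0,0,0,0,0,0,-1],[0,0,0,0,0,0,-1],[0,0,0,0,0,0,-1],[0,0,0,0,0,0,-1]]]' |egrep 'tcp|contact'
python3 -m pendant '[[[0,0.4,-0.1,0,0,0,-1],[0,0,0,0,0,0,-1],[0,0,0,0,0,0,-1],[0,0,0,0,0,0,-1],[0,0,0,0,0,0,-1],[0,0,0,0,0,0,-1],[0,0,0,0,0,0,-1],[0,0,0,0,0,0,-1]]]'|egrep 'tcp|contact'
```

```text
tcp_pos: [0.4433, -0.031, 0.0414]
contact_force: [-1.9, 0.8, 11.4]
tcp_pos: [0.4436, -0.0233, 0.0428]
contact_force: [4.3, -3.9, -0.7]
```

```bash
python3 -m pendant '[[[0,0.4,-0.18,0,0,0,-1],[0,0,0,0,0,0,-1],[0,0,0,0,0,0,-1],[0,0,0,0,0,0,-1],[0,0,0,0,0,0,-1],[0,0,0,0,0,0,-1],[0,0,0,0,0,0,-1],[0,0,0,0,0,0,-1]]]' 40|egrep 'tcp|contact'
python3 - <<'E'
from h import *
vj=lambda g:[(45,85,-50,50),(45-g-38,45-g,-50,50)]
f,W=cap('scene'); f2,W2=cap('side'); cv2.imwrite('pics/s3.png',cv2.resize(f2[170:350,230:480],(750,540)))
W2=W2.reshape(-1,3); q=W2[(W2[:,2]>.145)&(W2[:,2]<.155)&(W2[:,0]>.5)&(W2[:,0]<.7)&(abs(W2[:,1]+.05)<.07)]
print(len(q),fitrects(q,vj,[599,-47,-3.8,20]))
E
```

```text
tcp_pos: [0.444, -0.0152, 0.0457]
contact_force: [7.1, -3.9, -11.3]
533 (array([601.6, -50.6,  -4.3,  20.3]), np.float64(4.283161726373712))
```

View pics/s3.png

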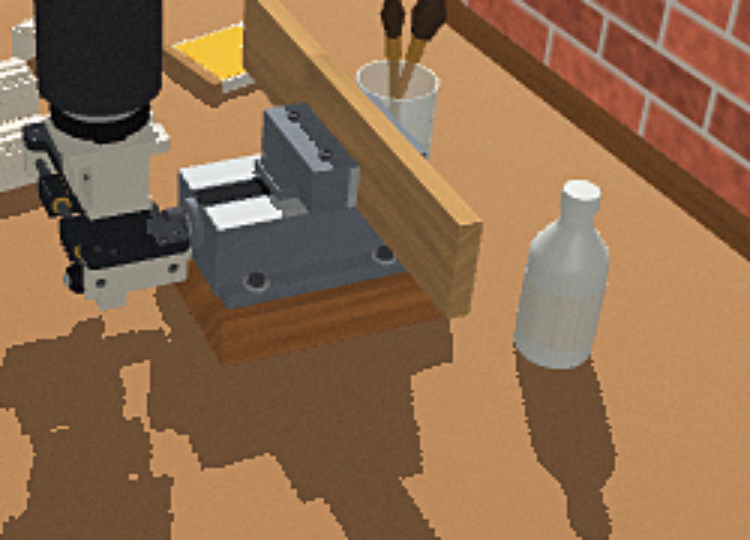

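```bash
python3 -m pendant '[[[0,0.43,-0.25,0,0,0,-1],[0,0,0,0,0,0,-1],[0,0,0,0,0,0,-1],[0,0,0,0,0,0,-1],[0,0,0,0,0,0,-1],[0,0,0,0,0,0,-1],[0,0,0,0,0,0,-1],[0,0,0,0,0,0,-1]]]' 40|egrep 'tcp|contact'
python3 -m pendant '[[[0,0.37,-0.33,0,0,0,-1],[0,0,0,0,0,0,-1],[0,0,0,0,0,0,-1],[0,0,0,0,0,0,-1],[0,0,0,0,0,0,-1],[0,0,0,0,0,0,-1],[0,0,0,0,0,0,-1],[0,0,0,0,0,0,-1]]]' 40|egrep 'tcp|contact'
```

```text
tcp_pos: [0.4445, -0.0067, 0.0504]
contact_force: [9.7, -5.0, -16.3]
tcp_pos: [0.445, 0.0008, 0.0566]
contact_force: [10.3, -3.9, -22.3]
```

```bash
python3 -m pendant '[[[0,0.3,-0.4,0,0,0,-1],[0,0,0,0,0,0,-1],[0,0,0,0,0,0,-1],[0,0,0,0,0,0,-1],[0,0,0,0,0,0,-1],[0,0,0,0,0,0,-1],[0,0,0,0,0,0,-1],[0,0,0,0,0,0,-1]]]' 50
python3 -m pendant '[[[0,0.1,-0.2,0,0,0,-1],[0,0,0,0,0,0,-1],[0,0,0,0,0,0,-1],[0,0,0,0,0,0,-1],[0,0,0,0,0,0,-1],[0,0,0,0,0,0,-1],[0,0,0,0,0,0,-1],[0,0,0,0,0,0,-1]]]' 50
```

```text
time_s: 36.15
tcp_pos: [0.4454, 0.0071, 0.0642]
eef_rot: [180.0, -0.0, 176.1]
contact_force: [12.3, -1.6, -27.8]
gripper_width: 0.0236
gripper_force: 50.0
time_s: 36.95
tcp_pos: [0.4455, 0.0091, 0.0678]
eef_rot: [180.0, -0.0, 176.1]
contact_force: [14.1, -0.4, -33.6]
gripper_width: 0.0239
gripper_force: 50.0
```

```bash
python3 -m pendant '[[[0,0.04,-0.12,0,0,0,-1],[0,0,0,0,0,0,-1],[0,0,0,0,0,0,-1],[0,0,0,0,0,0,-1],[0,0,0,0,0,0,-1],[0,0,0,0,0,0,-1],[0,0,0,0,0,0,-1],[0,0,0,0,0,0,-1]]]' 50
python3 -m pendant '[[[0,-0.04,0.15,0,0,0,-1],[0,0,0,0,0,0,-0.3],[0,0,0,0,0,0,-0.1],[0,0,0,0,0,0,0],[0,0,0,0,0,0,0],[0,0,0,0,0,0,0],[0,0,-0.5,0,0,0,0],[0,0,-1,0,0,0,0]]]' 20
python3 -m pendant '[[[0,0,-1,0,0,0,0],[0,0,-1,0,0,0,0],[0,0,-1,0,0,0,0],[0,0,-1,0,0,0,0],[0,0,-1,0,0,0,0],[0,0,-1,0,0,0,0],[0,0,-1,0,0,0,0],[0,0,-1,0,0,0,0]]]'
python3 - <<'E'
from h import *
np.set_printoptions(suppress=True)
f,W=cap('side'); f2,W2=cap('scene'); cv2.imwrite('pics/sc4.png',f2); cv2.imwrite('pics/s4.png',f)
for n,w in(('side',W),('scene',W2)):
    w=w.reshape(-1,3); q=w[(w[:,2]>.187)&(w[:,2]<.194)&(w[:,0]>.5)&(w[:,0]<.75)&(abs(w[:,1]+.05)<.25)]
    print(n,len(q),fitrects(q,lambda g:[(-9,9,-190,190)],[627,-49,-3.8]))
W=np.vstack([W.reshape(-1,3),W2.reshape(-1,3)])
for n,(x,y,a) in dict(c1=(445,210,7),c2=(441,352,5),c3=(564,278,-7.5),c4=(555,411,25)).items():
    q=W[(W[:,2]>.012)&(W[:,2]<.06)&(np.hypot(W[:,0]*1000-x,W[:,1]*1000-y)<60)]
    print(n,len(q),fitrects(q,lambda g:[(-37.5,37.5,-26,26)],[x,y,a]))
print(r.get_state()['joints'].round(1))
E
```

```text
time_s: 37.75
tcp_pos: [0.4455, 0.0102, 0.0699]
eef_rot: [180.0, -0.0, 176.1]
contact_force: [15.4, 0.1, -38.1]
gripper_width: 0.0239
gripper_force: 50.0
time_s: 38.55
tcp_pos: [0.4436, 0.0077, 0.0982]
eef_rot: [-179.9, -0.2, 176.1]
contact_force: [0.8, 0.1, 0.4]
gripper_width: 0.0437
gripper_force: 0.0
time_s: 39.35
tcp_pos: [0.4445, 0.0087, 0.2597]
eef_rot: [-180.0, -0.1, 176.1]
contact_force: [0.6, 0.6, -0.5]
gripper_width: 0.044
gripper_force: 0.0
side 661 (array([633.7, -54.1,  -3.8]), np.float64(1.5241513126003468))
scene 432 (array([638.2, -49.2,  -3.7]), np.float64(1.7827879977433114))
c1 847 (array([445.5, 210.7,   6.9]), np.float64(1.077043807915371))
c2 627 (array([459. , 323.6,   7.8]), np.float64(0.6686944461947399))
c3 792 (array([564. , 278. ,  -6.8]), np.float64(0.8868213094795567))
c4 698 (array([554.9, 410.6,  24.8]), np.float64(1.0576925321250263))
[  26.6   -2.3  -25.5    0.   -66.7 -120.5]
```

The batten is now clamped against the fixed jaw, and capping 2 has been knocked, to about (459,324) mm. Next I go over the cappings.

```bash
python3 -m pendant '[[[0.06,0.913,0,0,0,0,0.5],[0.06,0.913,0,0,0,0,0.5],[0.06,0.913,0,0,0,0,0.5],[0.06,0.913,0,0,0,0,0.5],[0.06,0.913,0,0,0,0,0.5],[0.06,0.913,0,0,0,0,0.5],[0.06,0.913,0,0,0,0,0.5],[0.06,0.913,0,0,0,0,0.5]]]'|egrep tcp
python3 -m pendant '[[[0.06,0.913,0,0,0,0,0.5],[0.06,0.913,0,0,0,0,0.5],[0.06,0.913,0,0,0,0,0.5],[0,0,0,0,0,-0.9,0.5],[0,0,0,0,0,-0.9,0.5],[0,0,0,0,0,-0.9,0.5],[0,0,0,0,0,0,0.5],[0,0,0,0,0,0,0.5]]]'
cat >> h.py <<'E'
def caps(name='wrist',show=None):
    f,W=cap(name); hsv=cv2.cvtColor(f,cv2.COLOR_BGR2HSV); z=W[...,2]
    if show: cv2.imwrite(show,f)
    m=(z>.035)&(z<.06)&(hsv[...,1]<90)&(hsv[...,2]>110)&(np.hypot(W[...,0],W[...,1])>.3)
    if name=='wrist': m[245:]=0
    m=cv2.morphologyEx(m.astype(np.uint8),cv2.MORPH_OPEN,np.ones((3,3)))
    n,l,st,ce=cv2.connectedComponentsWithStats(m)
    for i in range(1,n):
        if st[i,4]<150: continue
        P=W[l==i]; (c,s,a)=cv2.minAreaRect((P[:,:2]*1000).astype(np.float32))
        yaw=a if s[0]>s[1] else a-90
        if yaw<-45: yaw+=180
        x,e=fitrects(P,lambda g:[(-37.5,37.5,-26,26)],[*c,yaw])
        print(ce[i].round(),st[i,4],'rect',np.round(c,1),np.round(s,1),'yaw',round(yaw,1),'fit',x,round(e,3))
E
python3 -c "
from h import *
caps(show='pics/wH.png')"
```

```text
tcp_pos: [0.4448, 0.1557, 0.2583]
time_s: 41.05
tcp_pos: [0.4457, 0.2104, 0.2592]
eef_rot: [-180.0, -0.0, -173.2]
contact_force: [-1.0, 0.1, -0.8]
gripper_width: 0.0658
gripper_force: 0.0
[288. 185.] 2715 rect [444.5 213. ] [74.7 51.3] yaw 6.1 fit [444.5 213.    6.1] 0.0
[378. 207.] 2584 rect [459.2 324.9] [75.3 52.5] yaw 7.7 fit [459.1 324.8   7.5] 0.0
```

View pics/wH.png

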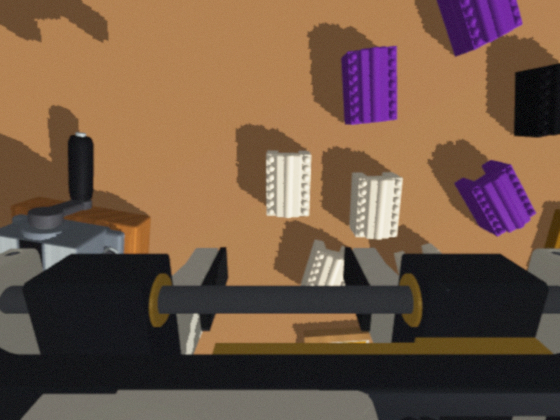

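White cappings at (288,185) and (378,207), the next one partly visible at (325,265). Picking the first.

```bash
python3 -m pendant '[[[0.045,0.135,0.968,0,0,0.18,0.5],[0,0,0.968,0,0,0,0.5],[0,0,0.968,0,0,0,0.5],[0,0,0.968,0,0,0,0.5],[0,0,0.968,0,0,0,0.5],[0,0,0.968,0,0,0,0.5],[0,0,0.968,0,0,0,0.5],[0,0,0.968,0,0,0,0.5]]]'|egrep 'tcp|cont'
python3 -m pendant '[[[0,0,0.968,0,0,0,0.5],[0,0,0.968,0,0,0,0.5],[0,0,0.968,0,0,0,0.5],[0,0,0.93,0,0,0,0.5],[0,0,0,0,0,0,-1],[0,0,0,0,0,0,-1],[0,0,0,0,0,0,-1],[0,0,0,0,0,0,-1]]]' 25
python3 -m pendant '[[[0,0,-0.5,0,0,0,-1],[0,0,-1,0,0,0,-1],[0,0,-1,0,0,0,-1],[0,0,-1,0,0,0,-1],[0,0,-1,0,0,0,-1],[0,0,-1,0,0,0,-1],[0,0,-1,0,0,0,-1],[0,0,-1,0,0,0,-1]]]'
python3 -m pendant '[[[0,0,-1,0,0,0,-1],[0,0,-1,0,0,0,-1],[0,0,-1,0,0,0,-1],[0,0,-0.6,0,0,0,-1],[0,0,0,0,0,-1,-1],[0,0,0,0,0,-1,-1],[0,0,0,0,0,-1,-1],[0,0,0,0,0,-1,-1]]]'
```

```text
tcp_pos: [0.4446, 0.2127, 0.1038]
contact_force: [-0.0, -0.4, -0.0]
time_s: 42.7
tcp_pos: [0.445, 0.2131, 0.0288]
eef_rot: [179.9, 0.1, -173.8]
contact_force: [-1.0, 1.1, -0.7]
gripper_width: 0.0518
gripper_force: 25.0
time_s: 43.5
tcp_pos: [0.4444, 0.2125, 0.18]
eef_rot: [179.9, 0.1, -173.8]
contact_force: [0.6, -1.2, -2.3]
gripper_width: 0.0518
gripper_force: 25.0
time_s: 44.3
tcp_pos: [0.4442, 0.2124, 0.2503]
eef_rot: [180.0, 0.0, -157.6]
contact_force: [0.1, -0.1, -1.3]
gripper_width: 0.0519
gripper_force: 25.0
```

```bash
python3 -m pendant '[[[0,0,0,0,0,-1,-1],[0,0,0,0,0,-1,-1],[0,0,0,0,0,-1,-1],[0,0,0,0,0,-1,-1],[0,0,0,0,0,-1,-1],[0,0,0,0,0,-1,-1],[0,0,0,0,0,-1,-1],[0,0,0,0,0,-1,-1]]]'|egrep 'eef'
python3 -m pendant '[[[0,0,0,0,0,-1,-1],[0,0,0,0,0,-1,-1],[0,0,0,0,0,-1,-1],[0,0,0,0,0,-1,-1],[0,0,0,0,0,-1,-1],[0,0,0,0,0,-1,-1],[0,0,0,0,0,-1,-1],[0,0,0,0,0,-0.95,-1]]]'|egrep 'eef'
python3 -m pendant '[[[0.97,-0.55,0,0,0,0,-1],[0.97,-0.55,0,0,0,0,-1],[0.97,-0.55,0,0,0,0,-1],[0.97,-0.55,0,0,0,0,-1],[0.97,-0.55,0,0,0,0,-1],[0.97,-0.55,0,0,0,0,-1],[0.97,-0.55,0,0,0,0,-1],[0.97,-0.55,0,0,0,0,-1]]]'|egrep 'tcp'
python3 -m pendant '[[[0.97,-0.55,0,0,0,0,-1],[0.97,-0.55,0,0,0,0,-1],[0.97,-0.55,0,0,0,0,-1],[0.97,-0.55,0,0,0,0,-1],[0.97,-0.55,0,0,0,0,-1],[0.97,-0.55,0,0,0,0,-1],[0.97,-0.55,0,0,0,0,-1],[0.97,-0.55,0,0,0,0,-1]]]'
cat >> h.py <<'E'
def batten(show=None):
    f,W=cap('wrist')
    if show: cv2.imwrite(show,f)
    W=W[:245].reshape(-1,3); q=W[(W[:,2]>.182)&(W[:,2]<.197)&(W[:,0]>.55)&(W[:,0]<.72)]
    a=np.polyfit(q[:,1],q[:,0],1)
    q=q[abs(q[:,0]-np.polyval(a,q[:,1]))<.012]; a=np.polyfit(q[:,1],q[:,0],1)
    s=q[:,1]
    print('batten n',len(q),'z',np.median(q[:,2]).round(4),'x at y=-.05',np.polyval(a,-.05).round(4),'yaw',-np.degrees(np.arctan(a[0])).round(2),'y range',np.percentile(s,[.1,99.9]).round(4))
E
python3 -c "
from h import *
batten('pics/wI.png')"
```

```text
eef_rot: [180.0, -0.0, -125.6]
eef_rot: [180.0, 0.0, -93.8]
tcp_pos: [0.5215, 0.0508, 0.2502]
time_s: 47.5
tcp_pos: [0.5985, -0.1101, 0.2502]
eef_rot: [180.0, 0.0, -94.0]
contact_force: [-0.0, 0.4, -1.5]
gripper_width: 0.052
gripper_force: 25.0
batten n 5372 z 0.1902 x at y=-.05 0.6377 yaw -4.91 y range [-0.2409 -0.1108]
```

View pics/wI.png

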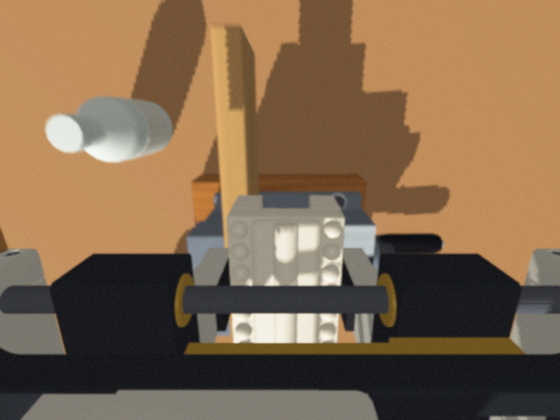

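Batten end at (230,30), held capping level at (285,230). I move over the slot and refine the line fit with top-face points only.

```bash
python3 -m pendant '[[[0.97,-0.54,0,0,0,-0.05,-1],[0.97,-0.54,0,0,0,0,-1],[0.97,-0.54,0,0,0,0,-1],[0,0,0,0,0,0,-1],[0,0,0,0,0,0,-1],[0,0,0,0,0,0,-1],[0,0,0,0,0,0,-1],[0,0,0,0,0,0,-1]]]'
cat >> h.py <<'E'
def batten2(ymin=-.3,ymax=.3,show=None):
    s=r.get_state(); f,W=cap('wrist')
    if show: cv2.imwrite(show,f)
    W=W[:245].reshape(-1,3); q=W[(W[:,2]>.1875)&(W[:,2]<.194)&(W[:,0]>.58)&(W[:,0]<.69)&(W[:,1]>ymin)&(W[:,1]<ymax)]
    b=np.arange(ymin,ymax,.008); Y=[];X=[];wd=[]
    for y in b:
        p=q[(q[:,1]>=y)&(q[:,1]<y+.008),0]
        if len(p)>60: lo,hi=np.percentile(p,[2,98]); X.append((lo+hi)/2);Y.append(y+.004);wd.append(hi-lo)
    X,Y,wd=map(np.array,(X,Y,wd)); g=(wd>.013)&(wd<.024); a=np.polyfit(Y[g],X[g],1)
    t=s['tcp_pos']; e=s['eef_rot'][2]; yaw=-np.degrees(np.arctan(a[0]))
    print('width',wd.round(3),'yaw',yaw.round(2),'y',Y.min(),Y.max(),'x at TCP y',np.polyval(a,t[1]).round(4),'x at yaw -3.8',(X[g]-(.0664*(Y[g]-t[1]))).mean().round(4),'TCP',t.round(4),'psi',e.round(1))
E
python3 -c "
from h import *
batten2()"
```

```text
time_s: 48.35
tcp_pos: [0.6268, -0.1688, 0.2502]
eef_rot: [-180.0, 0.0, -93.7]
contact_force: [0.6, 0.5, -0.7]
gripper_width: 0.0518
gripper_force: 25.0
width [0.017 0.017 0.017 0.017 0.017 0.017 0.017] yaw -3.45 y -0.23999999999999994 -0.1919999999999999 x at TCP y 0.6269 x at yaw -3.8 0.6272 TCP [ 0.6268 -0.1688  0.2502] psi -93.7
```

```bash
python3 -m pendant '[[[0,0,0.6,0,0,0,-1],[0,0,0.6,0,0,0,-1],[0,0,0.6,0,0,0,-1],[0,0,0.6,0,0,0,-1],[0,0,0.2,0,0,0,-1],[0,0,0.15,0,0,0,-1],[0,0,0,0,0,0,-1],[0,0,0,0,0,0,-1]]]'
python3 -m pendant '[[[0,0,0.1,0,0,0,-1],[0,0,0.05,0,0,0,-1],[0,0,0,0,0,0,-1],[0,0,0,0,0,0,-1],[0,0,0,0,0,0,-1],[0,0,0,0,0,0,-1],[0,0,0,0,0,0,-1],[0,0,0,0,0,0,-1]]]'
```

```text
time_s: 49.2
tcp_pos: [0.6273, -0.1695, 0.1952]
eef_rot: [-180.0, -0.0, -93.8]
contact_force: [-0.2, -0.3, -1.5]
gripper_width: 0.0516
gripper_force: 25.0
time_s: 50.0
tcp_pos: [0.6275, -0.1695, 0.1944]
eef_rot: [-179.8, -0.0, -93.8]
contact_force: [-4.4, 2.1, 11.2]
gripper_width: 0.0522
gripper_force: 25.0
```

```bash
python3 -m pendant '[[[0,0,0,0,0,0,0.25],[0,0,0,0,0,0,0.3],[0,0,0,0,0,0,0.4],[0,0,0,0,0,0,0.5],[0,0,0,0,0,0,0.5],[0,0,-1,0,0,0,0.5],[0,0,-1,0,0,0,0.5],[0,0,-1,0,0,0,0.5]]]'
python3 -m pendant '[[[0,0,0,0,0,1,0.5],[0,0,0,0,0,1,0.5],[0,0,0,0,0,1,0.5],[0,0,0,0,0,1,0.5],[0,0,0,0,0,1,0.5],[0,0,0,0,0,1,0.5],[0,0,0,0,0,1,0.5],[0,0,0,0,0,1,0.5]]]'|grep eef
python3 -m pendant '[[[0,0,0,0,0,1,0.5],[0,0,0,0,0,1,0.5],[0,0,0,0,0,1,0.5],[0,0,0,0,0,1,0.5],[0,0,0,0,0,1,0.5],[0,0,0,0,0,1,0.5],[0,0,0,0,0,1,0.5],[0,0,0,0,0,1,0.5]]]'|grep eef
python3 -m pendant '[[[0,0,0,0,0,1,0.5],[0,0,0,0,0,1,0.5],[0,0,0,0,0,1,0.5],[0,0,0,0,0,0.65,0.5],[0.2,0.98,0,0,0,0,0.5],[0.2,0.98,0,0,0,0,0.5],[0.2,0.98,0,0,0,0,0.5],[0.2,0.98,0,0,0,0,0.5]]]'|egrep 'tcp|eef'
python3 -m pendant '[[[0.2,0.98,0,0,0,0,0.5],[0.2,0.98,0,0,0,0,0.5],[0.2,0.98,0,0,0,0,0.5],[0.2,0.98,0,0,0,0,0.5],[0.2,0.98,0,0,0,0,0.5],[0.2,0.98,0,0,0,0,0.5],[0.2,0.98,0,0,0,0,0.5],[0.2,0.98,0,0,0,0,0.5]]]'|egrep 'tcp'
python3 -m pendant '[[[0.2,0.98,0,0,0,0,0.5],[0.2,0.98,0,0,0,0,0.5],[0.2,0.98,0,0,0,0,0.5],[0.2,0.98,0,0,0,0,0.5],[0.2,0.98,0,0,0,0,0.5],[0.2,0.98,0,0,0,0,0.5],[0.2,0.98,0,0,0,0,0.5],[0.2,0.98,0,0,0,0,0.5]]]'|egrep 'tcp'
python3 -c "
from h import *
caps()
caps('scene','pics/sc5.png')"
```

```text
time_s: 50.8
tcp_pos: [0.6269, -0.1695, 0.2523]
eef_rot: [180.0, -0.0, -93.8]
contact_force: [-0.1, 0.5, -0.6]
gripper_width: 0.0658
gripper_force: 0.0
eef_rot: [180.0, -0.0, -126.0]
eef_rot: [180.0, -0.0, -158.0]
tcp_pos: [0.6004, -0.0933, 0.2517]
eef_rot: [-180.0, -0.0, -172.4]
tcp_pos: [0.548, 0.0581, 0.2519]
tcp_pos: [0.4955, 0.2093, 0.2519]
[390. 169.] 2976 rect [459.3 324.8] [74.4 52.6] yaw 7.6 fit [459.2 324.7   7.8] 0.0
[115. 213.] 354 rect [549.7  19.7] [52.1 10. ] yaw 3.4 fit [549.7  19.7   3.4] 0.0
[339. 232.] 1074 rect [545.1 282.6] [52.1 37.8] yaw 83.2 fit [545.1 282.6  83.2] 0.0
[440. 235.] 808 rect [532.7 402.1] [28.2 52.3] yaw 114.6 fit [532.7 402.1 114.6] 0.0
[ 48. 213.] 227 rect [ 512.3 -714. ] [ 15.9 149.9] yaw 99.5 fit [ 512.4 -708.3  134.2] 28.87
[368. 223.] 211 rect [463.4 326.3] [78.  47.4] yaw 7.2 fit [4.636e+02 3.247e+02 4.000e-01] 0.019
[356. 246.] 232 rect [566.7 284.5] [47.8 78.9] yaw -6.4 fit [566.6 283.9 -12.5] 0.036
[398. 246.] 220 rect [555.8 414.9] [76.6 49.4] yaw 25.0 fit [555.9 414.8  21.1] 0.001
```

```bash
python3 -m pendant '[[[0.17,0.99,0,0,0,0,0.5],[0.17,0.99,0,0,0,0,0.5],[0.17,0.99,0,0,0,0,0.5],[0.17,0.99,0,0,0,0,0.5],[0.17,0.99,0,0,0,0,0.5],[0.17,0.99,0,0,0,0,0.5],[0,0,0.94,0,0,0,0.5],[0,0,0.94,0,0,0,0.5]]]'|egrep 'tcp'
python3 -m pendant '[[[0,0,0.94,0,0,0,0.5],[0,0,0.94,0,0,0,0.5],[0,0,0.94,0,0,0,0.5],[0,0,0.94,0,0,0,0.5],[0,0,0.94,0,0,0,0.5],[0,0,0.94,0,0,0,0.5],[0,0,0.94,0,0,0,0.5],[0,0,0.94,0,0,0,0.5]]]'|egrep 'tcp|cont'
python3 -m pendant '[[[0,0,0.93,0,0,0,0.5],[0,0,0.93,0,0,0,0.5],[0,0,0,0,0,0,-1],[0,0,0,0,0,0,-1],[0,0,0,0,0,0,-1],[0,0,0,0,0,0,-1],[0,0,0,0,0,0,-1],[0,0,-0.5,0,0,0,-1]]]' 25
python3 -m pendant '[[[0,0,-1,0,0,0,-1],[0,0,-1,0,0,0,-1],[0,0,-1,0,0,0,-1],[0,0,-1,0,0,0,-1],[0,0,-1,0,0,0,-1],[0,0,-1,0,0,0,-1],[0,0,-1,0,0,0,-1],[0,0,-1,0,0,0,-1]]]'|egrep 'tcp|wid'
python3 -m pendant '[[[0,0,-1,0,0,0,-1],[0,0,-1,0,0,0,-1],[0,0,-0.6,0,0,0,-1],[0,0,0,0,0,-1,-1],[0,0,0,0,0,-1,-1],[0,0,0,0,0,-1,-1],[0,0,0,0,0,-1,-1],[0,0,0,0,0,-1,-1]]]'
```

```text
tcp_pos: [0.46, 0.324, 0.2142]
tcp_pos: [0.4602, 0.3231, 0.0632]
contact_force: [1.7, 0.1, -0.4]
time_s: 57.3
tcp_pos: [0.4593, 0.3229, 0.0363]
eef_rot: [-179.9, -0.1, -172.4]
contact_force: [-0.9, -0.4, -1.2]
gripper_width: 0.0519
gripper_force: 25.0
tcp_pos: [0.4597, 0.3234, 0.1986]
gripper_width: 0.0521
time_s: 58.9
tcp_pos: [0.4595, 0.3233, 0.2489]
eef_rot: [180.0, -0.0, -152.2]
contact_force: [-0.0, -0.1, -1.6]
gripper_width: 0.0521
gripper_force: 25.0
```

```bash
python3 -m pendant '[[[0,0,0,0,0,-1,-1],[0,0,0,0,0,-1,-1],[0,0,0,0,0,-1,-1],[0,0,0,0,0,-1,-1],[0,0,0,0,0,-1,-1],[0,0,0,0,0,-1,-1],[0,0,0,0,0,-1,-1],[0,0,0,0,0,-1,-1]]]'|egrep 'eef'
python3 -m pendant '[[[0,0,0,0,0,-1,-1],[0,0,0,0,0,-1,-1],[0,0,0,0,0,-1,-1],[0,0,0,0,0,-1,-1],[0,0,0,0,0,-1,-1],[0,0,0,0,0,-1,-1],[0,0,0,0,0,-0.6,-1],[0.4,-0.2,0,0,0,0,-1]]]'|egrep 'eef'
python3 -m pendant '[[[0.97,-0.485,0,0,0,0,-1],[0.97,-0.485,0,0,0,0,-1],[0.97,-0.485,0,0,0,0,-1],[0.97,-0.485,0,0,0,0,-1],[0.97,-0.485,0,0,0,0,-1],[0.97,-0.485,0,0,0,0,-1],[0.97,-0.485,0,0,0,0,-1],[0.97,-0.485,0,0,0,0,-1]]]'|egrep 'tcp'
python3 -m pendant '[[[0.97,-0.485,0,0,0,0,-1],[0.97,-0.485,0,0,0,0,-1],[0.97,-0.485,0,0,0,0,-1],[0.97,-0.485,0,0,0,0,-1],[0.97,-0.485,0,0,0,0,-1],[0.97,-0.485,0,0,0,0,-1],[0.97,-0.485,0,0,0,0,-1],[0.97,-0.485,0,0,0,0,-1]]]'|egrep 'tcp'
python3 -m pendant '[[[0.97,-0.485,0,0,0,0,-1],[0.97,-0.485,0,0,0,0,-1],[0.97,-0.485,0,0,0,0,-1],[0.97,-0.485,0,0,0,0,-1],[0.2,-0.1,0,0,0,0,-1],[0,0,0,0,0,0,-1],[0,0,0,0,0,0,-1],[0,0,0,0,0,0,-1]]]'
python3 - <<'E'
from h import *
t=r.get_state()['tcp_pos']
f,W=cap('wrist'); cv2.imwrite('pics/wJ.png',f); q=W[:245].reshape(-1,3)
# seated capping feet-up extent: points at height .20-.22
p=q[(q[:,2]>.195)&(q[:,2]<.222)&(q[:,1]<t[1]-.042)&(q[:,0]>.55)&(q[:,0]<.7)]
(c,s,a)=cv2.minAreaRect((p[:,:2]*1000).astype(np.float32)); print('seated',len(p),c,s,a,np.percentile(p[:,2],[2,50,98]))
E
```

```text
eef_rot: [180.0, -0.0, -120.2]
eef_rot: [180.0, 0.0, -93.9]
tcp_pos: [0.5299, 0.1536, 0.2488]
tcp_pos: [0.5963, -0.0066, 0.2488]
time_s: 62.9
tcp_pos: [0.6312, -0.0888, 0.2488]
eef_rot: [-180.0, 0.0, -94.0]
contact_force: [0.6, -0.9, -2.0]
gripper_width: 0.0519
gripper_force: 25.0
seated 13072 (627.2965698242188, -170.9679412841797) (75.38697052001953, 52.26119613647461) 86.22174072265625 [0.20326169 0.21047735 0.21504882]
```

View pics/wJ.png

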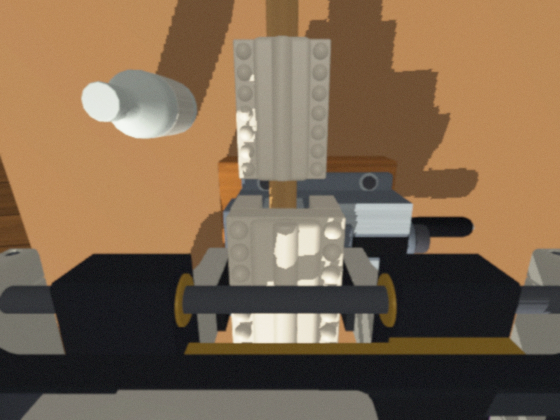

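First capping seated (285,110), top at 0.215 as it should be. Lowering the second.

```bash
python3 -m pendant '[[[0.08,-0.07,0.6,0,0,-0.05,-1],[0,0,0.6,0,0,0,-1],[0,0,0.6,0,0,0,-1],[0,0,0.6,0,0,0,-1],[0,0,0.2,0,0,0,-1],[0,0,0.12,0,0,0,-1],[0,0,0,0,0,0,-1],[0,0,0,0,0,0,-1]]]'|egrep 'tcp|con'
python3 -m pendant '[[[0,0,0.1,0,0,0,-1],[0,0,0.05,0,0,0,-1],[0,0,0,0,0,0,-1],[0,0,0,0,0,0,-1],[0,0,0,0,0,0,-1],[0,0,0,0,0,0,-1],[0,0,0,0,0,0,-1],[0,0,0,0,0,0,-1]]]'
```

```text
tcp_pos: [0.6331, -0.0911, 0.1947]
contact_force: [0.8, -0.3, -1.4]
time_s: 64.55
tcp_pos: [0.6333, -0.0911, 0.1932]
eef_rot: [-179.9, 0.0, -93.8]
contact_force: [-2.8, 0.7, 7.4]
gripper_width: 0.0517
gripper_force: 25.0
```

```bash
python3 -m pendant '[[[0,0,0,0,0,0,0.25],[0,0,0,0,0,0,0.3],[0,0,0,0,0,0,0.4],[0,0,0,0,0,0,0.5],[0,0,0,0,0,0,0.5],[0,0,-1,0,0,0,0.5],[0,0,-1,0,0,0,0.5],[0,0,-1,0,0,0,0.5]]]'|egrep 'tcp|con'
python3 -m pendant '[[[0,0,0,0,0,1,0.5],[0,0,0,0,0,1,0.5],[0,0,0,0,0,1,0.5],[0,0,0,0,0,1,0.5],[0,0,0,0,0,1,0.5],[0,0,0,0,0,1,0.5],[0,0,0,0,0,1,0.5],[0,0,0,0,0,1,0.5]]]'|grep eef
python3 -m pendant '[[[0,0,0,0,0,1,0.5],[0,0,0,0,0,1,0.5],[0,0,0,0,0,1,0.5],[0,0,0,0,0,1,0.5],[0,0,0,0,0,1,0.5],[0,0,0,0,0,1,0.5],[0,0,0,0,0,1,0.5],[0,0,0,0,0,1,0.5]]]'|grep eef
python3 -m pendant '[[[0,0,0,0,0,1,0.5],[0,0,0,0,0,1,0.5],[0,0,0,0,0,1,0.5],[0,0,0,0,0,1,0.5],[0,0,0,0,0,1,0.5],[0,0,0,0,0,1,0.5],[0,0,0,0,0,1,0.5],[0,0,0,0,0,0.3,0.5]]]'|egrep 'tcp|eef'
python3 -m pendant '[[[0.3,0.95,0,0,0,0,0.5],[0.3,0.95,0,0,0,0,0.5],[0.3,0.95,0,0,0,0,0.5],[0.3,0.95,0,0,0,0,0.5],[0.3,0.95,0,0,0,0,0.5],[0.3,0.95,0,0,0,0,0.5],[0.3,0.95,0,0,0,0,0.5],[0.3,0.95,0,0,0,0,0.5]]]'|egrep 'tcp'
python3 -m pendant '[[[0.3,0.95,0,0,0,0,0.5],[0.3,0.95,0,0,0,0,0.5],[0.3,0.95,0,0,0,0,0.5],[0.3,0.95,0,0,0,0,0.5],[0.3,0.95,0,0,0,0,0.5],[0.3,0.95,0,0,0,0,0.5],[0.3,0.95,0,0,0,0,0.5],[0.3,0.95,0,0,0,0,0.5]]]'|egrep 'tcp'
python3 -c "
from h import *
caps(); print(r.get_state()['joints'].round(0), r.get_state()['time_s'])"
```

```text
tcp_pos: [0.6327, -0.0912, 0.2517]
contact_force: [-0.4, 0.4, -0.4]
eef_rot: [180.0, -0.0, -126.0]
eef_rot: [180.0, -0.0, -158.0]
tcp_pos: [0.6328, -0.0911, 0.2511]
eef_rot: [-180.0, -0.0, 172.9]
tcp_pos: [0.6034, 0.0664, 0.2513]
tcp_pos: [0.5743, 0.2231, 0.2513]
[450. 150.] 3214 rect [554.4 411.9] [75.4 52.5] yaw 24.4 fit [554.4 411.8  24.3] 0.0
[334. 172.] 2950 rect [564.3 280.2] [52.1 75. ] yaw -7.5 fit [564.3 280.2  -7.5] 0.0
[102. 191.] 415 rect [549.3  17.2] [11.  51.5] yaw -5.7 fit [549.3  17.2  -5.7] 0.0
[  40.   15.   -7.   -0.  -68. -136.] 69.4
```

```bash
python3 -m pendant '[[[0.29,0.92,0,0,0,0.1,0.5],[0.29,0.92,0,0,0,0,0.5],[0.29,0.92,0,0,0,0,0.5],[0,0,0.93,0,0,0,0.5],[0,0,0.93,0,0,0,0.5],[0,0,0.93,0,0,0,0.5],[0,0,0.93,0,0,0,0.5],[0,0,0.93,0,0,0,0.5]]]'|egrep 'tcp'
python3 -m pendant '[[[0,0,0.93,0,0,0,0.5],[0,0,0.93,0,0,0,0.5],[0,0,0.93,0,0,0,0.5],[0,0,0.93,0,0,0,0.5],[0,0,0.93,0,0,0,0.5],[0,0,0.93,0,0,0,0.5],[0,0,0.98,0,0,0,0.5],[0,0,0,0,0,0,0.5]]]'|egrep 'tcp|cont'
python3 -m pendant '[[[0,0,0,0,0,0,-1],[0,0,0,0,0,0,-1],[0,0,0,0,0,0,-1],[0,0,0,0,0,0,-1],[0,0,0,0,0,0,-1],[0,0,-0.5,0,0,0,-1],[0,0,-1,0,0,0,-1],[0,0,-1,0,0,0,-1]]]' 25
python3 -m pendant '[[[0,0,-1,0,0,0,-1],[0,0,-1,0,0,0,-1],[0,0,-1,0,0,0,-1],[0,0,-1,0,0,0,-1],[0,0,-1,0,0,0,-1],[0,0,-1,0,0,0,-1],[0,0,-1,0,0,0,-1],[0,0,-1,0,0,0,-1]]]'|egrep 'tcp|wid'
python3 -m pendant '[[[0,0,-0.6,0,0,0,-1],[0,0,0,0,0,-1,-1],[0,0,0,0,0,-1,-1],[0,0,0,0,0,-1,-1],[0,0,0,0,0,-1,-1],[0,0,0,0,0,-1,-1],[0,0,0,0,0,-1,-1],[0,0,0,0,0,-1,-1]]]'
python3 -m pendant '[[[0,0,0,0,0,-1,-1],[0,0,0,0,0,-1,-1],[0,0,0,0,0,-1,-1],[0,0,0,0,0,-1,-1],[0,0,0,0,0,-1,-1],[0,0,0,0,0,-1,-1],[0,0,0,0,0,-1,-1],[0,0,0,0,0,-1,-1]]]'|egrep 'eef'
python3 -m pendant '[[[0,0,0,0,0,-1,-1],[0,0,0,0,0,-1,-1],[0,0,0,0,0,-1,-1],[0,0,0,0,0,-1,-1],[0,0,0,0,0,-1,-1],[0,0,0,0,0,-1,-1],[0,0,0,0,0,-1,-1],[0,0,0,0,0,-1,-1]]]'|egrep 'tcp|eef|wid'
```

```text
tcp_pos: [0.5641, 0.2801, 0.1575]
tcp_pos: [0.5627, 0.2787, 0.0243]
contact_force: [-0.1, -0.6, -0.8]
time_s: 71.8
tcp_pos: [0.5637, 0.2786, 0.0776]
eef_rot: [-179.9, -0.1, 172.6]
contact_force: [0.1, 1.2, -0.9]
gripper_width: 0.0519
gripper_force: 25.0
tcp_pos: [0.5637, 0.2787, 0.2383]
gripper_width: 0.0519
time_s: 73.4
tcp_pos: [0.5638, 0.2789, 0.2488]
eef_rot: [-180.0, -0.1, -159.2]
contact_force: [0.4, 0.3, -1.0]
gripper_width: 0.052
gripper_force: 25.0
eef_rot: [180.0, -0.1, -127.2]
tcp_pos: [0.5638, 0.2789, 0.2488]
eef_rot: [179.9, -0.0, -95.2]
gripper_width: 0.0518
```

```bash
python3 -m pendant '[[[0,0,0,0,0,-0.36,-1],[0.95,-0.31,0,0,0,0,-1],[0.95,-0.31,0,0,0,0,-1],[0.95,-0.31,0,0,0,0,-1],[0.95,-0.31,0,0,0,0,-1],[0.95,-0.31,0,0,0,0,-1],[0.95,-0.31,0,0,0,0,-1],[0.95,-0.31,0,0,0,0,-1]]]'|egrep 'tcp'
python3 -m pendant '[[[0.95,-0.31,0,0,0,0,-1],[0.95,-0.31,0,0,0,0,-1],[0.95,-0.31,0,0,0,0,-1],[0.95,-0.31,0,0,0,0,-1],[0.95,-0.31,0,0,0,0,-1],[0.95,-0.31,0,0,0,0,-1],[0.95,-0.31,0,0,0,0,-1],[0.95,-0.31,0,0,0,0,-1]]]'
cat >> h.py <<'E'
def seated():
    t=r.get_state()['tcp_pos']; f,W=cap('wrist'); q=W[:245].reshape(-1,3)
    p=q[(q[:,2]>.195)&(q[:,2]<.222)&(q[:,1]<t[1]-.042)&(q[:,1]>t[1]-.125)&(q[:,0]>.55)&(q[:,0]<.7)]
    (c,s,a)=cv2.minAreaRect((p[:,:2]*1000).astype(np.float32)); print('seated',len(p),np.round(c,1),np.round(s,1),round(a,1),'top',np.percentile(p[:,2],98).round(4), 'ymax',p[:,1].max().round(4),'TCP',t.round(4))
E
python3 -c "
from h import *
seated()"
```

```text
tcp_pos: [0.5984, 0.1413, 0.2491]
time_s: 76.6
tcp_pos: [0.637, -0.0137, 0.2491]
eef_rot: [180.0, -0.0, -94.1]
contact_force: [-0.7, 0.7, -1.5]
gripper_width: 0.0519
gripper_force: 25.0
seated 14547 [632.6 -98. ] [84.9 52.7] 86.1 top 0.215 ymax -0.0557 TCP [ 0.637  -0.0137  0.2491]
```

```bash
python3 -m pendant '[[[-0.16,-0.04,0.6,0,0,-0.07,-1],[0,0,0.6,0,0,0,-1],[0,0,0.6,0,0,0,-1],[0,0,0.6,0,0,0,-1],[0,0,0.2,0,0,0,-1],[0,0,0.12,0,0,0,-1],[0,0,0,0,0,0,-1],[0,0,0,0,0,0,-1]]]'|egrep 'tcp|con|eef'
python3 -m pendant '[[[0,0,0.1,0,0,0,-1],[0,0,0.05,0,0,0,-1],[0,0,0,0,0,0,-1],[0,0,0,0,0,0,-1],[0,0,0,0,0,0,-1],[0,0,0,0,0,0,-1],[0,0,0,0,0,0,-1],[0,0,0,0,0,0,-1]]]'
```

```text
tcp_pos: [0.6387, -0.0081, 0.1951]
eef_rot: [-179.9, 0.0, -93.7]
contact_force: [0.1, -0.0, -1.3]
time_s: 78.25
tcp_pos: [0.6389, -0.0082, 0.1943]
eef_rot: [-179.8, 0.0, -93.6]
contact_force: [-4.9, 2.0, 12.8]
gripper_width: 0.052
gripper_force: 25.0
```

```bash
python3 -m pendant '[[[0,0,0,0,0,0,0.25],[0,0,0,0,0,0,0.3],[0,0,0,0,0,0,0.4],[0,0,0,0,0,0,0.5],[0,0,0,0,0,0,0.5],[0,0,-1,0,0,0,0.5],[0,0,-1,0,0,0,0.5],[0,0,-1,0,0,0,0.5]]]'|egrep 'tcp|con'
python3 -m pendant '[[[0,0,0,0,0,0.97,0.5],[0,0,0,0,0,0.97,0.5],[0,0,0,0,0,0.97,0.5],[0,0,0,0,0,0.97,0.5],[0,0,0,0,0,0.97,0.5],[0,0,0,0,0,0.97,0.5],[0,0,0,0,0,0.97,0.5],[0,0,0,0,0,0.97,0.5]]]'|grep eef
python3 -m pendant '[[[0,0,0,0,0,0.97,0.5],[0,0,0,0,0,0.97,0.5],[0,0,0,0,0,0.97,0.5],[0,0,0,0,0,0.97,0.5],[0,0,0,0,0,0.97,0.5],[0,0,0,0,0,0.97,0.5],[0,0,0,0,0,0.97,0.5],[0,0,0,0,0,0.97,0.5]]]'|egrep 'tcp|eef'
python3 -m pendant '[[[-0.23,0.99,0,0,0,0,0.5],[-0.23,0.99,0,0,0,0,0.5],[-0.23,0.99,0,0,0,0,0.5],[-0.23,0.99,0,0,0,0,0.5],[-0.23,0.99,0,0,0,0,0.5],[-0.23,0.99,0,0,0,0,0.5],[-0.23,0.99,0,0,0,0,0.5],[-0.23,0.99,0,0,0,0,0.5]]]'|egrep 'tcp'
python3 -m pendant '[[[-0.23,0.99,0,0,0,0,0.5],[-0.23,0.99,0,0,0,0,0.5],[-0.23,0.99,0,0,0,0,0.5],[-0.23,0.99,0,0,0,0,0.5],[-0.23,0.99,0,0,0,0,0.5],[-0.23,0.99,0,0,0,0,0.5],[-0.23,0.99,0,0,0,0,0.5],[-0.23,0.99,0,0,0,0,0.5]]]'|egrep 'tcp'
python3 -c "
from h import *
caps(); print(r.get_state()['joints'].round(0), r.get_state()['eef_rot'])"
```

```text
tcp_pos: [0.6383, -0.0084, 0.2521]
contact_force: [-0.0, 0.5, 0.9]
eef_rot: [180.0, -0.0, -124.9]
tcp_pos: [0.6384, -0.0083, 0.2515]
eef_rot: [180.0, -0.0, -155.9]
tcp_pos: [0.6067, 0.152, 0.2515]
tcp_pos: [0.575, 0.3123, 0.2517]
[22. 47.] 715 rect [549.2  14.9] [16.3 52.3] yaw -5.6 fit [549.2  14.9  -5.6] 0.0
[  4. 130.] 272 rect [640.3  15. ] [40.2  5.5] yaw 0.2 fit [6.403e+02 1.500e+01 2.000e-01] 0.0
[370. 205.] 2709 rect [554.2 412.1] [74.8 52.4] yaw 24.4 fit [554.2 412.1  24.5] 0.0
[ 59. 235.] 388 rect [737.1  86.6] [ 6.7 39.5] yaw 90.3 fit [737.1  86.6  90.3] 0.0
[  46.   19.   -2.   -0.  -70. -111.] [ 1.79973349e+02  2.08381107e-02 -1.55680635e+02]
```

```bash
python3 -m pendant '[[[-0.22,0.99,0,0,0,0,0.5],[-0.22,0.99,0,0,0,0,0.5],[-0.22,0.99,0,0,0,0,0.5],[-0.22,0.99,0,0,0,0,0.5],[-0.22,0.99,0,0,0,0,0.5],[0,0,0.93,0,0,0,0.5],[0,0,0.93,0,0,0,0.5],[0,0,0.93,0,0,0,0.5]]]'|egrep 'tcp'
python3 -m pendant '[[[0,0,0.93,0,0,0,0.5],[0,0,0.93,0,0,0,0.5],[0,0,0.93,0,0,0,0.5],[0,0,0.93,0,0,0,0.5],[0,0,0.93,0,0,0,0.5],[0,0,0.93,0,0,0,0.5],[0,0,0.93,0,0,0,0.5],[0,0,0.93,0,0,0,0.5]]]'|egrep 'tcp|cont'
python3 -m pendant '[[[0,0,0.93,0,0,0,0.5],[0,0,0,0,0,0,0.5],[0,0,0,0,0,0,-1],[0,0,0,0,0,0,-1],[0,0,0,0,0,0,-1],[0,0,0,0,0,0,-1],[0,0,0,0,0,0,-1],[0,0,-0.5,0,0,0,-1]]]' 25
python3 -m pendant '[[[0,0,-1,0,0,0,-1],[0,0,-1,0,0,0,-1],[0,0,-1,0,0,0,-1],[0,0,-1,0,0,0,-1],[0,0,-1,0,0,0,-1],[0,0,-1,0,0,0,-1],[0,0,-1,0,0,0,-1],[0,0,-1,0,0,0,-1]]]'|egrep 'tcp|wid'
python3 -m pendant '[[[0,0,-1,0,0,0,-1],[0,0,-1,0,0,0,-1],[0,0,-0.6,0,0,0,-1],[0,0,0,0,0,-1,-1],[0,0,0,0,0,-1,-1],[0,0,0,0,0,-1,-1],[0,0,0,0,0,-1,-1],[0,0,0,0,0,-1,-1]]]'|egrep 'tcp|eef'
python3 -m pendant '[[[0,0,0,0,0,-1,-1],[0,0,0,0,0,-1,-1],[0,0,0,0,0,-1,-1],[0,0,0,0,0,-1,-1],[0,0,0,0,0,-1,-1],[0,0,0,0,0,-1,-1],[0,0,0,0,0,-1,-1],[0,0,0,0,0,-1,-1]]]'|egrep 'eef'
python3 -m pendant '[[[0,0,0,0,0,-1,-1],[0,0,0,0,0,-1,-1],[0,0,0,0,0,-0.45,-1],[0,0,0,0,0,0,-1],[0,0,0,0,0,0,-1],[0,0,0,0,0,0,-1],[0,0,0,0,0,0,-1],[0,0,0,0,0,0,-1]]]'
```

```text
tcp_pos: [0.5544, 0.4114, 0.1951]
tcp_pos: [0.5546, 0.4111, 0.0462]
contact_force: [0.1, 0.3, 0.4]
time_s: 84.7
tcp_pos: [0.554, 0.4092, 0.0377]
eef_rot: [-180.0, -0.1, -155.8]
contact_force: [-0.1, -1.1, -1.9]
gripper_width: 0.0514
gripper_force: 25.0
tcp_pos: [0.5544, 0.4094, 0.1996]
gripper_width: 0.0518
tcp_pos: [0.5544, 0.4095, 0.2501]
eef_rot: [180.0, -0.1, -135.6]
eef_rot: [180.0, -0.1, -103.6]
time_s: 87.9
tcp_pos: [0.5547, 0.41, 0.2504]
eef_rot: [180.0, -0.0, -94.0]
contact_force: [-0.2, -0.1, -1.2]
gripper_width: 0.0517
gripper_force: 25.0
```

```bash
python3 -m pendant '[[[0.98,-0.32,0,0,0,0,-1],[0.98,-0.32,0,0,0,0,-1],[0.98,-0.32,0,0,0,0,-1],[0.98,-0.32,0,0,0,0,-1],[0.98,-0.32,0,0,0,0,-1],[0.98,-0.32,0,0,0,0,-1],[0.98,-0.32,0,0,0,0,-1],[0.98,-0.32,0,0,0,0,-1]]]'|egrep 'tcp'
python3 -m pendant '[[[0.98,-0.32,0,0,0,0,-1],[0.98,-0.32,0,0,0,0,-1],[0.98,-0.32,0,0,0,0,-1],[0.98,-0.32,0,0,0,0,-1],[0.98,-0.32,0,0,0,0,-1],[0.98,-0.32,0,0,0,0,-1],[0.98,-0.32,0,0,0,0,-1],[0.6,-0.2,0,0,0,0,-1]]]'
python3 -c "
from h import *
seated()
s=r.get_state()['tcp_pos']; f,W=cap('wrist'); cv2.imwrite('pics/wK.png',f); q=W[:245].reshape(-1,3); p=q[(q[:,2]>.2)&(q[:,2]<.222)&(q[:,0]>.58)&(q[:,0]<.69)]; h,e=np.histogram(p[:,1],np.arange(-.21,.08,.004)); print(*zip(e.round(3),h))"
```

```text
tcp_pos: [0.5955, 0.2483, 0.2506]
time_s: 89.5
tcp_pos: [0.6337, 0.0958, 0.2505]
eef_rot: [180.0, -0.0, -94.0]
contact_force: [0.5, 0.4, -0.7]
gripper_width: 0.0517
gripper_force: 25.0
seated 10532 [639.2  -2. ] [58.  52.2] 86.2 top 0.2151 ymax 0.0284 TCP [0.6337 0.0958 0.2505]
(np.float64(-0.21), np.int64(0)) (np.float64(-0.206), np.int64(0)) (np.float64(-0.202), np.int64(0)) (np.float64(-0.198), np.int64(0)) (np.float64(-0.194), np.int64(0)) (np.float64(-0.19), np.int64(0)) (np.float64(-0.186), np.int64(0)) (np.float64(-0.182), np.int64(0)) (np.float64(-0.178), np.int64(0)) (np.float64(-0.174), np.int64(0)) (np.float64(-0.17), np.int64(0)) (np.float64(-0.166), np.int64(0)) (np.float64(-0.162), np.int64(0)) (np.float64(-0.158), np.int64(0)) (np.float64(-0.154), np.int64(0)) (np.float64(-0.15), np.int64(0)) (np.float64(-0.146), np.int64(0)) (np.float64(-0.142), np.int64(0)) (np.float64(-0.138), np.int64(0)) (np.float64(-0.134), np.int64(0)) (np.float64(-0.13), np.int64(0)) (np.float64(-0.126), np.int64(0)) (np.float64(-0.122), np.int64(0)) (np.float64(-0.118), np.int64(0)) (np.float6
[... 931 characters left out ...]
64(-0.006), np.int64(742)) (np.float64(-0.002), np.int64(735)) (np.float64(0.002), np.int64(736)) (np.float64(0.006), np.int64(704)) (np.float64(0.01), np.int64(692)) (np.float64(0.014), np.int64(677)) (np.float64(0.018), np.int64(669)) (np.float64(0.022), np.int64(626)) (np.float64(0.026), np.int64(181)) (np.float64(0.03), np.int64(0)) (np.float64(0.034), np.int64(0)) (np.float64(0.038), np.int64(0)) (np.float64(0.042), np.int64(0)) (np.float64(0.046), np.int64(0)) (np.float64(0.05), np.int64(0)) (np.float64(0.054), np.int64(36)) (np.float64(0.058), np.int64(4)) (np.float64(0.062), np.int64(0)) (np.float64(0.066), np.int64(0)) (np.float64(0.07), np.int64(0)) (np.float64(0.074), np.int64(0))
```

```bash
python3 -m pendant '[[[0.58,-0.27,0,0,0,-0.05,-1],[0.58,-0.28,0,0,0,0,-1],[0,0,0.6,0,0,0,-1],[0,0,0.6,0,0,0,-1],[0,0,0.6,0,0,0,-1],[0,0,0.6,0,0,0,-1],[0,0,0.2,0,0,0,-1],[0,0,0.15,0,0,0,-1]]]'|egrep 'tcp|con|eef'
python3 -m pendant '[[[0,0,0,0,0,0,-1],[0,0,0,0,0,0,-1],[0,0,0.08,0,0,0,-1],[0,0,0.08,0,0,0,-1],[0,0,0,0,0,0,-1],[0,0,0,0,0,0,-1],[0,0,0,0,0,0,-1],[0,0,0,0,0,0,-1]]]'
```

```text
tcp_pos: [0.6425, 0.0741, 0.1956]
eef_rot: [180.0, -0.1, -93.7]
contact_force: [-9.1, 0.5, 17.3]
time_s: 91.2
tcp_pos: [0.6432, 0.0742, 0.1956]
eef_rot: [-179.8, 0.0, -93.7]
contact_force: [-8.3, 1.2, 16.9]
gripper_width: 0.0518
gripper_force: 25.0
```

```bash
python3 -m pendant '[[[0,0,0,0,0,0,0.25],[0,0,0,0,0,0,0.3],[0,0,0,0,0,0,0.4],[0,0,0,0,0,0,0.5],[0,0,0,0,0,0,0.5],[0,0,-1,0,0,0,0.5],[0,0,-1,0,0,0,0.5],[0,0,-1,0,0,0,0.5]]]'|egrep 'tcp|con'
python3 -m pendant '[[[-0.9,0.8,-0.5,0,0,0,0.5],[-0.9,0.8,-0.5,0,0,0,0.5],[-0.9,0.8,-0.5,0,0,0,0.5],[-0.9,0.8,-0.5,0,0,0,0.5],[-0.9,0.8,-0.5,0,0,0,0.5],[-0.9,0.8,-0.5,0,0,0,0.5],[-0.9,0.8,0,0,0,0,0.5],[-0.9,0.8,0,0,0,0,0.5]]]'|egrep 'time|tcp|con'
python3 - <<'E'
from h import *
f,W=cap('side'); f2,W2=cap('scene'); cv2.imwrite('pics/fin.png',np.hstack([cv2.resize(f[130:340,200:480],(400,300)),cv2.resize(f2[140:320,130:370],(400,300))]))
fw,Ww=cap('wrist'); cv2.imwrite('pics/wL.png',fw)
for n,w in(('side',W),('scene',W2),('wrist',Ww[:245])):
    w=w.reshape(-1,3); p=w[(w[:,2]>.2)&(w[:,2]<.235)&(w[:,0]>.58)&(w[:,0]<.69)&(abs(w[:,1]+.05)<.2)]
    for y in(-.171,-.0915,-.0085,.073):
        k=p[abs(p[:,1]-y)<.03]; print(n,y,len(k),np.percentile(k[:,2],[50,98]).round(4) if len(k) else '')
E
```

```text
tcp_pos: [0.6428, 0.0739, 0.2526]
contact_force: [0.2, 0.4, -0.2]
time_s: 92.8
tcp_pos: [0.524, 0.2269, 0.3126]
contact_force: [0.6, -0.2, 1.2]
side -0.171 391 [0.2083 0.2141]
side -0.0915 330 [0.2084 0.2141]
side -0.0085 271 [0.2087 0.2137]
side 0.073 224 [0.2086 0.2138]
scene -0.171 270 [0.207  0.2144]
scene -0.0915 278 [0.2072 0.2144]
scene -0.0085 274 [0.2071 0.2145]
scene 0.073 284 [0.2075 0.2144]
wrist -0.171 0 
wrist -0.0915 0 
wrist -0.0085 0 
wrist 0.073 4731 [0.2104 0.2152]
```

View pics/fin.png

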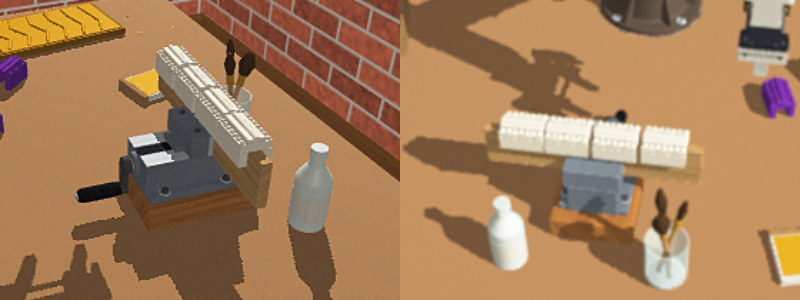

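All four cappings sit level at 0.215 m and inside the batten's ends, from (500,130) to (690,150). The jar, bottle and book have not moved. Handing in.

```bash
python3 -c "
from plant import r
print(r.close_job())"
```

```text
the job is handed in; nothing more can be done
None
```

The job is handed in at about 93 s: the batten is clamped on edge in the vise, all four white cappings measure fully seated along it and clear of its ends, and the jar, bottle and book were left alone.

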